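Set a carved board under the press point

TASK

Take the carved board off the sloping stand, lay it flat on the long bed of the bench press with its carved face up and its pencil-crossed recess still clear of the head (5 cm or more short of the point), and let go of it. Then take hold of it again near its far end and, without lifting it off the bed, slide it along until the recess is centred under the point, and let go. Finally wind the hand crank clockwise until the point has come down into the recess and bears firmly on its floor, but do not force it, let go of the crank, and leave the flask, the figure and the chisel where they stand.

Things in the scene. Friction and masses are not known exactly. Their poses are not given: they have to be found in the camera images.
- carving: Loose oblong board of plain wood with a carved rosette, 60 (own x) x 160 (own y) x 28 mm (own z), 0.1 to 0.2 kg. Origin: centre of its underside; z out of the carved face. The rosette (44 mm wide, 8 mm proud) is at own y = +22 mm; the recess at own y = -52 mm. It starts tilted 35 deg on the stand, carved face up and towards the robot, long side level.
- mark (a point): The marked spot: centre of the mouth of a round flat-floored recess, 12 mm wide and 5 mm deep, in the carved face of the board, at the crossing of two black pencil lines 44 mm long (own x = 0, y = -52, z = 28 mm of the board).
- stand: Fixed plywood display stand, 170 mm wide (own y), 100 mm deep, 90 mm high. Origin: on the table under the middle of its board, which slopes 35 deg from level, looking up and towards the robot (own -x). The carving's lower long side rests on two ledges, 40 mm wide, 17 mm high, with a 74 mm gap between them in the middle: there it can be taken across its 60 mm width.
- press: Fixed hand press of grey castings and steel. Origin: on the spindle's axis, at table level; z up. Its flat steel bed spans own x -55 to 55, y -55 to +235 mm, its top 15 mm high. Column (32 mm thick) at own x = +88 mm. The head round the spindle is 46 mm wide, 127 to 191 mm high; the crank on top sweeps 50 mm around the axis.
- spindle: The vertical steel spindle, 17 mm thick, tapering to a blunt point 4 mm wide over its last 22 mm. Origin: centre of the point's end face, z up. It hangs 83 mm above the table with the crank at 0, and goes straight down 30 mm per crank turn.
- point (a point): Centre of the spindle's lower end, the tool tip.
- crank (a joint): Angle of the hand crank in rad, about the spindle's axis; grows when turned clockwise seen from above, which lowers the point 4.77 mm per rad. It stays where it is left (drag about 2 N at the handle). At 0 its arm points to the press's own -x. With the board in place the point meets the recess floor about 1.5 turns from 0.
- handle_mid (a point): Upright, freely spinning wooden grip of the crank, 19 mm thick, 40 mm high (209 to 249 mm above the table), 40 mm from the crank's axis; the point lies on the grip's axis at 231 mm height. It can be pinched from above and led round without turning the hand.
- flask: Bystander: blue drinking flask, 68 mm wide, 180 mm high; origin at the centre of its underside.
- figure: Bystander: small turned wooden figure, 60 mm wide, 96 mm high; origin at the centre of its underside.
- chisel: Bystander: carving chisel lying on the table, 180 mm long along own y, 20 mm high, handle to -y; origin on the table near the middle of its length.
Things that resemble listed ones, but are neither listed nor needed, are in the scene too. Leave any turquoise or yellow look-alike of the carving alone.

How it is judged:
By the outcome, as a careful person would: the job done as asked, in the order asked, and still so for the second after the job is handed in, with the robot touching nothing.
It also fails if it takes over 69 s, if anything falls off the work surface, if the arm or the gripper's body presses on something with over 40 N, if the wrist force passes 120 N, or if a joint passes its speed limit or range.

ROBOT

A 7-joint arm with a two-finger parallel gripper is mounted at the origin on the work surface. World frame = base frame: x ahead of the robot, y to its left, z up, the work surface at z = 0. Lengths are in m, angles in rad, forces in N, time in s.
With the tool pointing down it reaches from about 0.4 to 0.85 m from the base axis. Payload 10.4 kg.
Tool frame: the origin (TCP) lies between the finger pads, 19 mm behind the fingertips; this is the grasp point; z points along the fingers, y is the line along which they close (so a half turn about z gives the same grasp; the last joint's range is limited). The gripper opens to 85 mm and grips with 20 to 120 N. Pads are 22 mm wide; open, the fingers measure 114 mm over their backs; the gripper's body (76 mm by 85 mm) begins 54 mm behind the grasp point. The pads swing forward as they close: fully open they stand 13 mm farther back than shut.
Start: joints at [-1.261, 0.332, -0.065, 1.46, 0.022, 1.35, -0.088], TCP at [0.204, 0.591, 0.25] pointing down, gripper open.
Joint ranges: [-2.6, 2.6], [-0.5, 2.12], [-1.47, 1.34], [0.16, 2.42], [-1.27, 4.41], [0.06, 2.06], [-2.6, 2.6]. Speed limits (rad/s): [2.22, 2.22, 2.79, 2.79, 3.14, 3.14, 3.14].

INTERFACE

Orientations are given as a unit quaternion [x, y, z, w].
In Python, from workcell import get_obs, optics, workorder gives the robot as it stands.
- The arm moves only by the tool jog_arm, never from a script. Its argument "increments" is a list of rows, each a list of 7 numbers: the shift along the tool's x, y, z in m, then the turn, a rotation vector about the tool's x, y, z in rad, then the opening, from -1 (shut) to 1 (fully open). A call has 1 to 5 rows; each row is the pose to reach, as a shift and turn from the pose commanded when the call began, along the tool's axes at that moment; what a row does not reach only later rows make up. A row lasts 1/12 s, in which the tool goes at most 41.7 mm and 7.16 degrees, less where a joint would pass 70% of its speed; a pose out of reach is approached as far as the arm can. A call with a gripper value outside its range is refused whole. The fingers move at their own pace and stop on an object; "grip_force" is the grip in N (left out, the last holds). Time passes only in rows, so rows that repeat a pose let the fingers close. It gives the time, the measured TCP pose, the force, the opening and the grip force at its end, in the units of the state.
- get_obs(): the state, without advancing time (a new reading comes with each control period).
- optics.camera(name): name is "scene" or "side" or "wrist"; returns a dict with "color" (400x640x3 uint8, red, green, blue), "depth" (400x640 float32, m along the optical axis (not along the pixel's ray), 0 where there is no reading), "K" (3x3 intrinsics, pixels), "R" (3x3) and "t" (3): a world point X has camera coordinates R X + t. Camera axes: x right, y down, z forward; pixel columns grow to the right and rows downward; lengths in m; the calibration is good to about 2 mm. A picture is of the moment at which its call begins.
- workorder.hand_in(): hands the job in; it is judged then, once.
The state is a dict: "clock": time; "joint_pos": joint angles; "joint_velocities": joint speeds; "tau": joint torques, N m; "position": TCP position; "ee_rot": TCP orientation; "ft_force": force on the tool from outside, world axes, zero at the start; "torque": the same for the moment, N m; "grip_width": opening from 0.0 (shut) to 1.0 (fully open); "grasp_force": force on a finger pad.
Only numpy, scipy, OpenCV 4.12 (cv2) and the standard library are available. Lean on these libraries where they do the work, as an engineer would, in place of code of your own. Each camera call takes 0.05 s, during which the arm holds its last target. There are 200 camera calls.

## Working session

There is one attempt and no reset: what is moved stays moved. The work goes in short steps, Python scripts to look and compute and a tool call to move; the robot and the scene stay as the last step left them, time stands still between calls to the robot, and variables do not carry over. Pictures are saved under pics/ and viewed, at most 10 in all, crops included, and the job is handed in when it is done.

Besides the shell and the picture viewer there is one more tool, called after "Request:" as name(argument=value, ...), one argument or row to a line, values as JSON. jog_arm: Moves the arm, as the interface text tells. Its arguments: {"type":"object","properties":{"increments":{"type":"array"},"grip_force":{"type":"number"}},"required":["increments"]}

```bash
ls; mkdir -p pics
python3 - <<'E'
from workcell import get_obs, optics, workorder
import cv2, numpy as np
print(get_obs())
for n in ("scene","side","wrist"):
    c=optics.camera(n); np.savez(f"pics/{n}0.npz",**c); cv2.imwrite(f"pics/{n}0.png",c["color"][:,:,::-1]); print(n,c["K"],c["R"],c["t"])
a=[cv2.imread(f"pics/{n}0.png") for n in("scene","side")]
E
```

```text
pics
{'clock': 0.0, 'joint_pos': array([-1.26061059,  0.33285261, -0.064671  ,  1.46093664,  0.02163582,
        1.34988995, -0.08850165]), 'joint_velocities': array([-0.00145482,  0.00102068, -0.00010434,  0.00059073,  0.00066556,
        0.00051593,  0.00041318]), 'tau': array([-6.95642138e-04, -6.25444293e+01,  4.86943207e-02, -3.91607630e+01,
        1.62016251e-02,  9.52666509e-03,  1.63670848e-05]), 'position': array([0.20409197, 0.59037588, 0.24923011]), 'ee_rot': array([ 1.65626231e-01,  9.86188353e-01, -6.92567980e-04, -6.11300250e-05]), 'ft_force': array([ 0.59952357,  0.77523619, -0.85912427]), 'torque': array([0.02619659, 0.02993736, 0.0111579 ]), 'grasp_force': 0.0, 'grip_width': 0.9987155785053377}
scene [[490.07089668   0.         319.48187326]
 [  0.         490.07089668 194.65027247]
 [  0.           0.           1.        ]] [[-0.27773983  0.96054991  0.01429894]
 [ 0.71482755  0.21658808 -0.66491441]
 [-0.64178046 -0.17445194 -0.74678268]] [ 0.11014463 -0.28463864  1.94021462]
side [[439.6681949    0.         316.77207848]
 [  0.         439.6681949  196.92060082]
 [  0.           0.           1.        ]] [[ 0.78523879 -0.61909465 -0.01103873]
 [-0.32982949 -0.40312382 -0.85364143]
 [ 0.52403487  0.67395327 -0.52074413]] [-0.37789339  0.30900384  1.05489316]
wrist [[334.13616354   0.         322.42540915]
 [  0.         334.13616354 195.31363599]
 [  0.           0.           1.        ]] [[ 0.32636535  0.94524315 -0.00101995]
 [ 0.8941432  -0.30837166  0.32467655]
 [ 0.30658377 -0.10687515 -0.94582456]] [-0.62455364 -0.04242613  0.38129957]
```

View pics/scene0.png

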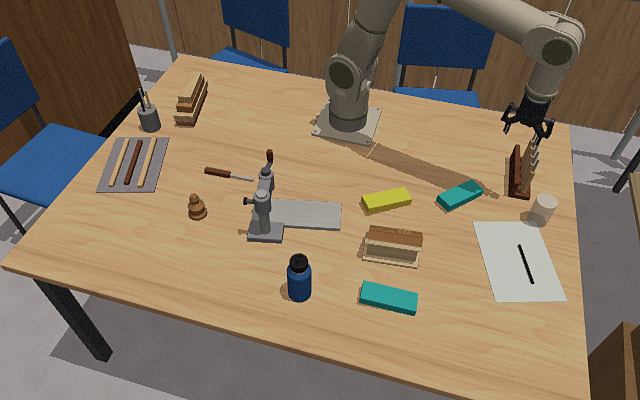

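View pics/side0.png

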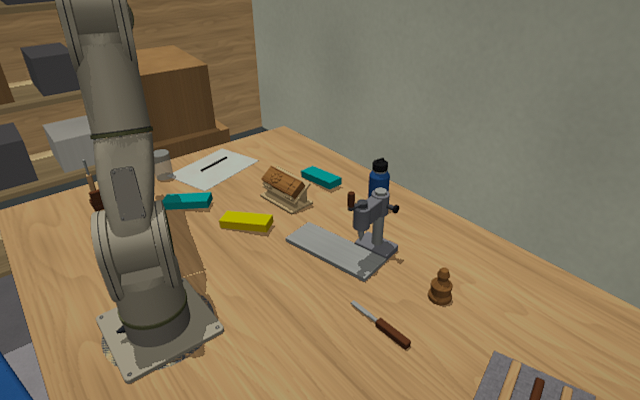

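The scene view shows the wooden carving on the stand at (393,243), and the press at (265,205) with its bed running to (340,215). In the side view the carving is at (285,182) and the press at (375,220).

Things that could be taken for the carving (scene pixels):
- the yellow block (386,199)
- the turquoise blocks (460,195) and (388,298)
- the wooden rack (191,100)
- the brown holder (520,170)

By the description I choose the plain wood board on the stand, and check it in a close crop.

```bash
cat > h.py <<'E'
import numpy as np, cv2
from scipy.spatial.transform import Rotation as Rn
def load(n): return dict(np.load(f"pics/{n}.npz"))
def snap(n,tag):
    from workcell import optics
    c=optics.camera(n); np.savez(f"pics/{tag}.npz",**c); return c
def cloud(c):
    v,u=np.mgrid[0:400,0:640]; d=c["depth"]; K=c["K"]
    P=np.stack([(u-K[0,2])/K[0,0]*d,(v-K[1,2])/K[1,1]*d,d],-1)
    return (P-c["t"])@c["R"]
def ray(c,uv):
    K=c["K"]; o=-c["R"].T@c["t"]; d=c["R"].T@np.array([(uv[0]-K[0,2])/K[0,0],(uv[1]-K[1,2])/K[1,1],1]); return o,d/np.linalg.norm(d)
def onz(c,uv,z): o,d=ray(c,uv); return o+d*(z-o[2])/d[2]
def tri(c1,p1,c2,p2):
    o,d=ray(c1,p1);q,e=ray(c2,p2); A=np.stack([d,-e],1); s,t=np.linalg.lstsq(A,q-o,rcond=None)[0]
    a,b=o+s*d,q+t*e; return (a+b)/2,np.linalg.norm(a-b)
def proj(c,X): p=c["K"]@(c["R"]@np.array(X)+c["t"]); return p[:2]/p[2]
E
python3 - <<'E'
from h import *
s,d=load("side0"),load("scene0")
A=cv2.resize(d["color"][200:280,220:440],None,fx=3.6,fy=3.6,interpolation=2)
B=cv2.resize(s["color"][155:280,250:410],None,fx=2.5,fy=2.5,interpolation=2)
im=np.zeros((A.shape[0]+B.shape[0],A.shape[1],3),np.uint8); im[:A.shape[0]]=A; im[A.shape[0]:,:B.shape[1]]=B
C=cv2.resize(d["color"][145:245,230:345],None,fx=3,fy=3); im[A.shape[0]:A.shape[0]+300,410:410+345]=C
cv2.imwrite("pics/c1.png",im[:,:,::-1]); print(im.shape)
W=cloud(s);V=cloud(d)
for uv in [(285,182),(266,168),(305,185),(290,195),(300,240),(360,272)]: print("side",uv,W[uv[1],uv[0]].round(3))
for uv in [(393,243),(370,240),(418,244),(330,215),(300,210)]: print("scene",uv,V[uv[1],uv[0]].round(3))
E
```

```text
(600, 792, 3)
side (285, 182) [0.553 0.262 0.084]
side (266, 168) [0.638 0.524 0.002]
side (305, 185) [0.597 0.209 0.08 ]
side (290, 195) [0.534 0.207 0.065]
side (300, 240) [0.452 0.043 0.016]
side (360, 272) [ 0.492 -0.175  0.017]
scene (393, 243) [0.589 0.281 0.082]
scene (370, 240) [0.602 0.214 0.087]
scene (418, 244) [0.575 0.353 0.086]
scene (330, 215) [0.49  0.062 0.019]
scene (300, 210) [ 0.496 -0.038  0.016]
```

View pics/c1.png

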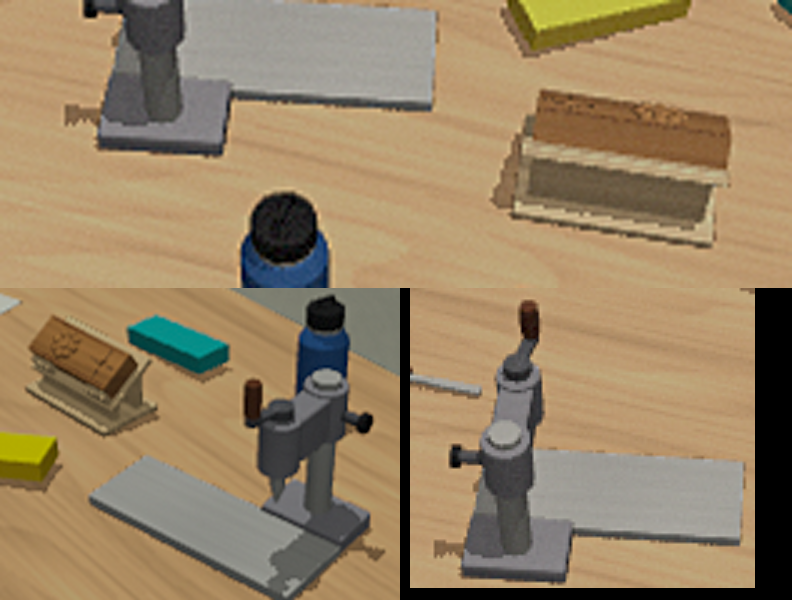

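The crops confirm the choice. The board is plain wood with the rosette at the +y end (side-view pixel about 275,178). The recess end is therefore at the low-y end, towards the press. The press crank arm points towards the robot, as it should at 0. Next I measure the poses.

Run:
```python
from h import *
s,d=load("side0"),load("scene0")
for n,c in(("side",s),("scene",d)):
    W=cloud(c); hsv=cv2.cvtColor(c["color"],cv2.COLOR_RGB2HSV).astype(int)
    m=(hsv[...,1]<60)&(hsv[...,2]>60)&(abs(W[...,2]-.016)<.006)&(abs(W[...,0]-.5)<.15)&(abs(W[...,1]+.03)<.25)
    m=cv2.morphologyEx(m.astype(np.uint8),cv2.MORPH_OPEN,np.ones((3,3)))
    P=W[m>0]; print(n,"bed",len(P),np.median(P[:,2]).round(4),cv2.minAreaRect((P[:,:2]*1000).astype(np.float32)))
    m=(hsv[...,1]>110)&(W[...,2]>.04)&(abs(W[...,0]-.58)<.09)&(abs(W[...,1]-.27)<.12)
    P=W[m]
    for _ in range(6):
        mu=P.mean(0); nn=np.linalg.svd(P-mu)[2][2]; nn*=np.sign(nn[2]); r=(P-mu)@nn
        P=P[abs(r)<max(.003,1.5*r.std())] 
    r=(P-mu)@nn
    a=np.cross([0,0,1],nn);a/=np.linalg.norm(a);b=np.cross(nn,a)
    q=np.stack([(P-mu)@a,(P-mu)@b],1)
    rect=cv2.minAreaRect((q*1000).astype(np.float32))
    print(n,"board",len(P),mu.round(4),"n",nn.round(3),"tilt",np.degrees(np.arccos(nn[2])).round(1),r.std().round(4),"a",a.round(3),rect, "centre",(mu+a*rect[0][0]/1e3+b*rect[0][1]/1e3).round(4))
    # spindle/head: points high near press
    m=(W[...,2]>.1)&(abs(W[...,0]-.53)<.15)&(abs(W[...,1]+.1)<.12)
    P=W[m]; 
    for lo,hi in((.1,.125),(.13,.19),(.195,.21),(.21,.25)):
        k=P[(P[:,2]>lo)&(P[:,2]<hi)]
        if len(k): print("  z",lo,hi,len(k),k.mean(0).round(3),k.min(0).round(3),k.max(0).round(3))
print(get if 0 else (-load("wrist0")["R"].T@load("wrist0")["t"]).round(3))
```

```text
side bed 2472 0.0164 ((502.5064392089844, -90.50067138671875), (391.8561096191406, 181.7366485595703), 85.43777465820312)
side board 427 [0.5474 0.2752 0.0862] n [-0.577 -0.071  0.814] tilt 35.6 0.0016 a [ 0.122 -0.992  0.   ] ((-6.667266845703125, 0.8312034606933594), (60.26344680786133, 162.21926879882812), 89.31348419189453) centre [0.5473 0.2819 0.0866]
  z 0.1 0.125 87 [ 0.576 -0.129  0.11 ] [ 0.518 -0.142  0.1  ] [ 0.62  -0.113  0.123]
  z 0.13 0.19 797 [ 0.56  -0.142  0.165] [ 0.502 -0.171  0.13 ] [ 0.634 -0.093  0.19 ]
  z 0.195 0.21 197 [ 0.55  -0.129  0.204] [ 0.477 -0.147  0.195] [ 0.628 -0.097  0.21 ]
  z 0.21 0.25 119 [ 0.487 -0.136  0.231] [ 0.476 -0.143  0.21 ] [ 0.537 -0.123  0.25 ]
scene bed 1810 0.0166 ((500.8720703125, -90.86114501953125), (385.55364990234375, 173.37376403808594), 84.32923126220703)
scene board 397 [0.5609 0.2818 0.0917] n [-0.374 -0.065  0.925] tilt 22.3 0.0032 a [ 0.172 -0.985  0.   ] ((-0.546661376953125, -8.337360382080078), (66.87960052490234, 159.3087615966797), 85.78472900390625) centre [0.5532 0.281  0.0886]
  z 0.1 0.125 36 [ 0.625 -0.11   0.11 ] [ 0.615 -0.125  0.101] [ 0.631 -0.1    0.122]
  z 0.13 0.19 466 [ 0.601 -0.12   0.169] [ 0.508 -0.17   0.13 ] [ 0.64  -0.091  0.19 ]
  z 0.195 0.21 183 [ 0.574 -0.123  0.202] [ 0.488 -0.153  0.195] [ 0.634 -0.093  0.21 ]
  z 0.21 0.25 88 [ 0.501 -0.132  0.226] [ 0.477 -0.146  0.21 ] [ 0.542 -0.122  0.25 ]
[0.125 0.618 0.374]
```

```bash
cat >> h.py <<'E'
def inc(pos,R):
    from workcell import get_obs
    o=get_obs(); R0=Rn.from_quat(o["ee_rot"]); 
    d=R0.inv().apply(np.array(pos)-o["position"]); r=(R0.inv()*Rn.from_matrix(R)).as_rotvec()
    print("from",o["position"].round(4),"d",d.round(4),np.linalg.norm(d).round(3),"rot",r.round(4),np.degrees(np.linalg.norm(r)).round(1),"t",round(float(o["clock"]),2)); return d,r
def toolR(psi,tilt=0):
    s,c=np.sin(psi),np.cos(psi); x=np.array([-s,c,0]); ux=np.array([c,s,0])
    z=ux*np.sin(tilt)+np.array([0,0,-np.cos(tilt)]); return np.stack([x,np.cross(z,x),z],1)
E
python3 - <<'E'
from h import *
d=load("scene0"); print(onz(d,(518,197),0),onz(d,(530,145),.15))
inc([0.479,0.274,0.20],toolR(np.radians(7),np.radians(35)))
E
```

```text
[0.20987191 0.65895653 0.        ] [0.10745493 0.65018933 0.15      ]
from [0.2041 0.5905 0.2494] d [-0.3632 -0.2092  0.0496] 0.422 rot [-0.5464 -0.3397  1.0798] 72.0 t 0.15
```

Request:
jog_arm(
  increments=[
    [-0.03,-0.017,0.002,-0.05,-0.03,0.1,1],
    [-0.065,-0.037,0.005,-0.1,-0.06,0.2,1],
    [-0.1,-0.058,0.01,-0.15,-0.093,0.3,1],
    [-0.135,-0.078,0.015,-0.2,-0.125,0.4,1],
    [-0.17,-0.098,0.02,-0.25,-0.155,0.5,1],
  ],
)

```text
clock: 0.57
position: [0.3339, 0.4407, 0.2298]
ee_rot: [0.404, 0.903, 0.11, 0.096]
ft_force: [1.4, 0.4, 0.6]
grip_width: 1.0
grasp_force: 0.0
```

Run:
```python
from h import *
inc([0.479,0.274,0.20],toolR(np.radians(7),np.radians(35)))
```

```text
from [0.3339 0.4407 0.2298] d [-0.2177 -0.0137  0.0466] 0.223 rot [-0.294  -0.1827  0.5745] 38.4 t 0.57
```

Request:
jog_arm(
  increments=[
    [-0.04,-0.002,0.008,-0.055,-0.034,0.105,1],
    [-0.08,-0.004,0.016,-0.11,-0.068,0.21,1],
    [-0.12,-0.007,0.025,-0.165,-0.1,0.32,1],
    [-0.16,-0.01,0.034,-0.22,-0.137,0.43,1],
    [-0.19,-0.012,0.04,-0.257,-0.16,0.5,1],
  ],
)

```text
clock: 0.98
position: [0.4609, 0.2944, 0.2039]
ee_rot: [0.607, 0.743, 0.211, 0.188]
ft_force: [0.7, 0.4, -0.1]
grip_width: 1.005
grasp_force: 0.0
```

Run:
```python
from h import *
inc([0.479,0.274,0.20],toolR(np.radians(7),np.radians(35)))
```

```text
from [0.4609 0.2944 0.2039] d [-0.0234  0.0092  0.0112] 0.028 rot [-0.0372 -0.0215  0.073 ] 4.9 t 0.98
```

Request:
jog_arm(
  increments=[
    [-0.0234,0.0092,0.0112,-0.0372,-0.0215,0.073,1],
    [-0.0234,0.0092,0.0112,-0.0372,-0.0215,0.073,1],
    [-0.0234,0.0092,0.0112,-0.0372,-0.0215,0.073,1],
  ],
)

```text
clock: 1.23
position: [0.4782, 0.2761, 0.2002]
ee_rot: [0.63, 0.717, 0.224, 0.199]
ft_force: [-0.8, 1.0, -0.5]
grip_width: 1.0
grasp_force: 0.0
```

Run:
```python
from h import *
c=snap("wrist","w1"); d=load("side0")
im=c["color"][:,:,::-1].copy()
W=cloud(c); hsv=cv2.cvtColor(c["color"],cv2.COLOR_RGB2HSV).astype(int)
m=(hsv[...,1]>110)&(W[...,2]>.035)&(abs(W[...,0]-.56)<.09)&(abs(W[...,1]-.28)<.12)
P=W[m]
for _ in range(6):
    mu=P.mean(0); nn=np.linalg.svd(P-mu,full_matrices=False)[2][2]; nn*=np.sign(nn[2]); r=(P-mu)@nn
    P=P[abs(r)<max(.003,1.5*r.std())]
a=np.cross([0,0,1],nn);a/=np.linalg.norm(a);b=np.cross(nn,a)
q=np.stack([(P-mu)@a,(P-mu)@b],1); rect=cv2.minAreaRect((q*1000).astype(np.float32))
print(len(P),mu,nn,a,rect,(mu+a*rect[0][0]/1e3+b*rect[0][1]/1e3).round(4),"cam",-c["R"].T@c["t"])
for y in(-80,-52,0,80):
  for x in(-30,0,30):
    n=toolR(np.radians(7),np.radians(35)); X=np.array([.547,.282,.0866])+n[:,0]*y/1e3+n[:,1]*x/1e3
    p=proj(c,X); cv2.circle(im,tuple(int(v) for v in p),2,(0,0,255),-1)
cv2.imwrite("pics/w1.png",im)
```

```text
8808 [0.53208738 0.28775794 0.09045528] [0.98600109 0.07440149 0.14921884] [-0.0752439   0.99716516  0.        ] ((-11.519874572753906, 75.71958923339844), (169.0823211669922, 259.46002197265625), 0.5604997277259827) [0.5217 0.2754 0.1653] cam [0.39735007 0.35054466 0.30231342]
```

View pics/w1.png

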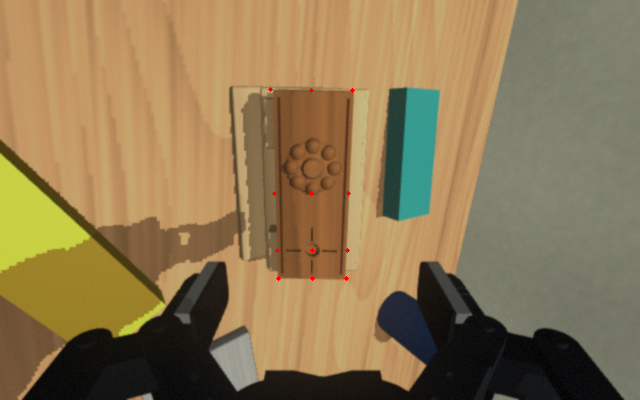

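The wrist view shows the board face-on, with the rosette at (312,168) and the pencil cross at (313,250). My predicted corners and recess, measured from the side view, land on it within 1–3 px, so the pose holds. I grip at own y = +5, in the ledge gap.

Run:
```python
from h import *
R=toolR(np.radians(7),np.radians(35))
inc(np.array([.547,.282,.0866])-.010*(-R[:,2])+.005*R[:,0],R)
```

```text
from [0.478  0.2774 0.2008] d [ 0.0008 -0.0085  0.1432] 0.143 rot [-0.0025 -0.0029  0.0072] 0.5 t 1.28
```

Request:
jog_arm(
  increments=[
    [0.001,-0.0085,0.02,-0.002,-0.003,0.007,1],
    [0.001,-0.0085,0.055,-0.002,-0.003,0.007,1],
    [0.001,-0.0085,0.09,-0.002,-0.003,0.007,1],
    [0.001,-0.0085,0.12,-0.002,-0.003,0.007,1],
    [0.001,-0.0085,0.143,-0.002,-0.003,0.007,1],
  ],
)

```text
clock: 1.7
position: [0.5525, 0.289, 0.0767]
ee_rot: [0.631, 0.715, 0.225, 0.199]
ft_force: [0.0, -0.6, -0.2]
grip_width: 1.004
grasp_force: 0.0
```

Request:
jog_arm(
  increments=[
    [0,0,0,0,0,0,1],
    [0,0,0,0,0,0,-1],
    [0,0,0,0,0,0,-1],
    [0,0,0,0,0,0,-1],
    [0,0,0,0,0,0,-1],
  ],
  grip_force=40,
)

```text
clock: 2.12
position: [0.5519, 0.2887, 0.0801]
ee_rot: [0.632, 0.714, 0.226, 0.199]
ft_force: [-4.1, 0.2, 2.9]
grip_width: 0.696
grasp_force: 44.0
```

Request:
jog_arm(
  increments=[
    [0,0,0,0,0,0,-1],
    [0,0,0,0,0,0,-1],
    [0,0,0,0,0,0,-1],
  ],
)

```text
clock: 2.37
position: [0.5519, 0.2887, 0.0801]
ee_rot: [0.632, 0.714, 0.226, 0.199]
ft_force: [-8.5, -1.4, 8.7]
grip_width: 0.693
grasp_force: 44.7
```

Run:
```python
from h import *
R=toolR(np.radians(7),np.radians(35))
inc(np.array([.547,.282,.0866])-.010*(-R[:,2])+.005*R[:,0],R)
```

```text
from [0.5519 0.2887 0.0801] d [-0.0011 -0.0009  0.0014] 0.002 rot [ 0.0014 -0.0017 -0.0005] 0.1 t 2.37
```

Request:
jog_arm(
  increments=[
    [0,0,-0.015,0,0,0,-1],
    [0,0,-0.04,0,0,0,-1],
    [0,0,-0.075,0,0,0,-1],
    [0,0,-0.11,0,0,0,-1],
    [0,0,-0.13,0,0,0,-1],
  ],
)

```text
clock: 2.78
position: [0.4768, 0.2791, 0.1885]
ee_rot: [0.632, 0.714, 0.227, 0.199]
ft_force: [0.4, -0.1, -0.6]
grip_width: 0.69
grasp_force: 45.7
```

Run:
```python
from h import *
for n in("side","scene"):
    c=load(n+"0"); W=cloud(c); hsv=cv2.cvtColor(c["color"],cv2.COLOR_RGB2HSV).astype(int)
    # bed: colour mask, edges by RANSAC-ish line fit of boundary on z=.015 plane
    m=((hsv[...,1]<50)&(abs(W[...,2]-.016)<.0075)&(abs(W[...,0]-.5)<.13)&(W[...,1]>-.11)&(W[...,1]<.2)).astype(np.uint8)
    m=cv2.morphologyEx(m,cv2.MORPH_OPEN,np.ones((3,3)))
    cs=max(cv2.findContours(m,0,1)[0],key=cv2.contourArea)[:,0]
    P=np.array([onz(c,p,.015)[:2] for p in cs])
    print(n,"ymax",np.sort(P[:,1])[-5:].round(3))
    for nm,lo in(("near",0),("far",1)):
        Q=[]
        for y0 in np.arange(-.09,.08,.01):
            k=P[abs(P[:,1]-y0)<.006]
            if len(k): Q.append(k[np.argmax(k[:,0]) if lo else np.argmin(k[:,0])])
        Q=np.array(Q)
        for _ in range(3):
            f=np.polyfit(Q[:,1],Q[:,0],1); r=Q[:,0]-np.polyval(f,Q[:,1]); Q=Q[abs(r)<max(.002,2*r.std())]
        print(nm,"x=%.4f%+.4f y"%(f[1],f[0]),"yaw",np.degrees(np.arctan(-f[0])).round(2),len(Q),r.std().round(4))
    k=P[(P[:,1]>.06)]; print(k[np.argsort(k[:,0])][::6].round(3).tolist())
```

```text
side ymax [0.102 0.103 0.104 0.105 0.107]
near x=0.4374-0.2179 y yaw 12.29 16 0.0008
far x=0.5547-0.2513 y yaw 14.11 16 0.0022
[[0.423, 0.069], [0.434, 0.086], [0.46, 0.091], [0.487, 0.096], [0.515, 0.102], [0.532, 0.088], [0.538, 0.076]]
scene ymax [0.1   0.102 0.103 0.104 0.105]
near x=0.4434-0.2072 y yaw 11.7 17 0.0013
far x=0.5567-0.2052 y yaw 11.6 15 0.0015
[[0.429, 0.074], [0.437, 0.076], [0.457, 0.088], [0.481, 0.094], [0.507, 0.097], [0.525, 0.092], [0.534, 0.105], [0.537, 0.082], [0.543, 0.077]]
```

Run:
```python
from h import *
c=load("side0"); print(onz(c,(360.8,239.8),.083))
c2=load("wrist0")
inc([0.500,-.008,.12],toolR(np.radians(11.9)))
```

```text
[ 0.53027939 -0.13333918  0.083     ]
from [0.4768 0.2791 0.1885] d [-0.288  -0.0489  0.0484] 0.296 rot [ 0.6126  0.0235 -0.0831] 35.4 t 2.78
```

Request:
jog_arm(
  increments=[
    [-0.03,-0.005,0.0,0.08,0.003,-0.01,-1],
    [-0.07,-0.012,0.002,0.18,0.006,-0.022,-1],
    [-0.11,-0.019,0.006,0.29,0.01,-0.035,-1],
    [-0.15,-0.025,0.015,0.4,0.014,-0.05,-1],
    [-0.185,-0.031,0.025,0.5,0.019,-0.065,-1],
  ],
)

```text
clock: 3.2
position: [0.485, 0.1364, 0.1595]
ee_rot: [0.639, 0.762, 0.074, 0.069]
ft_force: [2.2, -0.6, -3.3]
grip_width: 0.691
grasp_force: 45.7
```

Run:
```python
from h import *
inc([0.500,-.008,.12],toolR(np.radians(11.9)))
```

```text
from [0.485  0.1364 0.1595] d [-0.1444 -0.0184  0.038 ] 0.15 rot [ 0.2029  0.0132 -0.0321] 11.8 t 3.2
```

Request:
jog_arm(
  increments=[
    [-0.035,-0.0045,0.009,0.06,0.004,-0.01,-1],
    [-0.07,-0.009,0.018,0.12,0.008,-0.02,-1],
    [-0.105,-0.0135,0.028,0.18,0.012,-0.03,-1],
    [-0.135,-0.017,0.036,0.203,0.013,-0.032,-1],
    [-0.144,-0.0184,0.038,0.203,0.013,-0.032,-1],
  ],
)

```text
clock: 3.62
position: [0.5, -0.0127, 0.1186]
ee_rot: [0.633, 0.774, -0.003, 0.002]
ft_force: [-0.7, -1.2, -2.9]
grip_width: 0.692
grasp_force: 45.6
```

Request:
jog_arm(
  increments=[
    [0,0,0,0,0,0,-1],
    [0,0,0,0,0,0,-1],
  ],
)

```text
clock: 3.78
position: [0.4998, -0.0076, 0.1194]
ee_rot: [0.632, 0.775, -0.001, 0.002]
ft_force: [-0.1, 1.6, -1.9]
grip_width: 0.692
grasp_force: 45.6
```

Run:
```python
from h import *
inc([0.500,-.008,.034],toolR(np.radians(11.9)))
c=snap("wrist","w2");s=snap("side","s2")
im=np.hstack([c["color"][:,::1],cv2.resize(s["color"][150:310,240:420],(450,400))])
cv2.imwrite("pics/w2.png",cv2.resize(im,(800,int(400*800/1090)))[:,:,::-1])
W=cloud(c)
for uv in[(320,200),(320,100)]: print(W[uv[1],uv[0]])
print("cam",-c["R"].T@c["t"],proj(c,[.5285,-.134,.083]))
```

```text
from [ 0.4998 -0.0076  0.1194] d [-0.0001  0.0001  0.0854] 0.085 rot [ 0.0011  0.0045 -0.0041] 0.4 t 3.78
[0.49049015 0.03276617 0.12514037]
[0.48382224 0.06199209 0.01498958]
cam [0.48258853 0.07513154 0.24345605] [326.22140412 420.20519942]
```

View pics/w2.png

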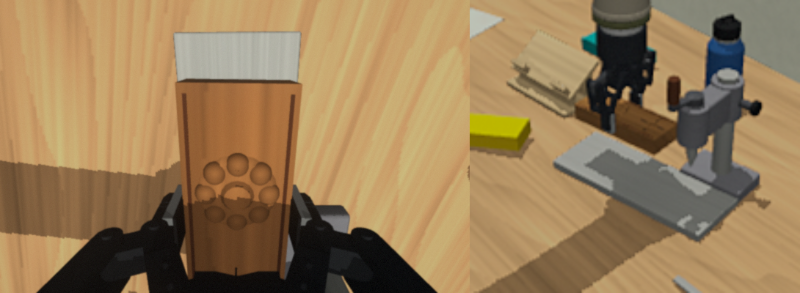

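The wrist view shows the board level in the gripper and parallel to the bed, whose end sits behind it at rows 45–110. The side view shows it hovering over the bed, clear of the head. Next I lower it.

Request:
jog_arm(
  increments=[
    [0,0,0.02,0,0.002,-0.002,-1],
    [0,0,0.045,0.001,0.004,-0.004,-1],
    [0,0,0.065,0.001,0.004,-0.004,-1],
    [0,0,0.077,0.001,0.004,-0.004,-1],
    [0,0,0.077,0.001,0.004,-0.004,-1],
  ],
)

```text
clock: 4.3
position: [0.4986, -0.0071, 0.0403]
ee_rot: [0.629, 0.777, -0.002, -0.001]
ft_force: [-0.6, 0.1, -3.0]
grip_width: 0.69
grasp_force: 45.5
```

Request:
jog_arm(
  increments=[
    [0,0,0.0015,0,0,0,-1],
    [0,0,0.003,0,0,0,-1],
    [0,0,0.003,0,0,0,-1],
  ],
)

```text
clock: 4.55
position: [0.5008, -0.0081, 0.04]
ee_rot: [0.63, 0.777, 0.0, 0.001]
ft_force: [-0.3, 0.2, -2.5]
grip_width: 0.69
grasp_force: 45.6
```

Request:
jog_arm(
  increments=[
    [0,0,0.001,0,0,0,-1],
    [0,0,0.002,0,0,0,-1],
    [0,0,0.002,0,0,0,-1],
  ],
)

```text
clock: 4.8
position: [0.5002, -0.0084, 0.0373]
ee_rot: [0.63, 0.777, -0.0, 0.0]
ft_force: [-0.0, 0.1, -1.6]
grip_width: 0.697
grasp_force: 45.6
```

Request:
jog_arm(
  increments=[
    [0,0,0.001,0,0,0,-1],
    [0,0,0.002,0,0,0,-1],
    [0,0,0.002,0,0,0,-1],
  ],
)

```text
clock: 5.05
position: [0.5003, -0.0086, 0.0364]
ee_rot: [0.63, 0.777, -0.0, 0.0]
ft_force: [-10.0, -0.5, 20.1]
grip_width: 0.696
grasp_force: 48.2
```

Request:
jog_arm(
  increments=[
    [0,0,0.001,0,0,0,-1],
    [0,0,0.001,0,0,0,-1],
  ],
)

```text
clock: 5.22
position: [0.5004, -0.0086, 0.0362]
ee_rot: [0.63, 0.776, 0.0, -0.0]
ft_force: [-16.2, -1.0, 35.5]
grip_width: 0.691
grasp_force: 50.0
```

Request:
jog_arm(
  increments=[
    [0,0,-0.002,0,0,0,-0.2],
    [0,0,-0.002,0,0,0,0.3],
    [0,0,-0.002,0,0,0,1],
    [0,0,-0.002,0,0,0,1],
    [0,0,-0.002,0,0,0,1],
  ],
)

```text
clock: 5.63
position: [0.5001, -0.0084, 0.0359]
ee_rot: [0.63, 0.777, -0.001, 0.0]
ft_force: [0.7, 0.3, 0.1]
grip_width: 0.997
grasp_force: 0.0
```

Request:
jog_arm(
  increments=[
    [0,0,-0.002,0,0,0,1],
    [0,0,-0.02,0,0,0,1],
    [0.01,0,-0.055,0,0,0,1],
    [0.035,0,-0.085,0,0,0,1],
    [0.055,0,-0.1,0,0,0,1],
  ],
)

```text
clock: 6.05
position: [0.4898, 0.046, 0.1392]
ee_rot: [0.631, 0.776, 0.001, 0.001]
ft_force: [0.0, 0.1, 0.0]
grip_width: 1.005
grasp_force: 0.0
```

Run:
```python
from h import *
R=toolR(np.radians(11.9))
inc([.488,.047,.136],R)
c=load("w2"); T=np.array([.5285,-.134,.083])
# camera in tool frame
o=np.array([.4998,-.0076,.1194]); Rc=c["R"]@R; tc=c["R"]@o+c["t"]
for dx,dz,tl in[(0,0,0),(.05,.0,0),(.05,.0,.3),(.08,.03,.3),(0,.05,.3),(0,.05,-.3)]:
    pos=np.array([.488,.047,.136])+dx*R[:,0]+np.array([0,0,dz]); RR=R@Rn.from_rotvec([0,tl,0]).as_matrix()
    Xt=RR.T@(T-pos); p=c["K"]@(Rc@Xt+tc); rc=T+.073*R[:,0]; rc[2]=.043; p2=c["K"]@(Rc@(RR.T@(rc-pos))+tc); print(dx,dz,tl,p[:2]/p[2],p2[:2]/p2[2])
```

```text
from [0.4898 0.046  0.1392] d [ 0.0013 -0.0016  0.0032] 0.004 rot [ 0.0029  0.0013 -0.0016] 0.2 t 6.05
0 0 0 [326.35832079 452.00998543] [325.77867965 337.23605753]
0.05 0.0 0 [326.35654571 494.4170937 ] [325.81030201 384.20085477]
0.05 0.0 0.3 [327.72591628 636.74553979] [326.55451286 466.97287102]
0.08 0.03 0.3 [327.2178319  619.73208248] [326.24800248 471.46223417]
0 0.05 0.3 [326.50268903 485.16221395] [325.68158624 362.86482774]
0 0.05 -0.3 [325.19488224 321.04228714] [324.95775004 240.9698237 ]
```

Request:
jog_arm(
  increments=[
    [0,0,-0.02,0,-0.1,0,1],
    [0,0,-0.04,0,-0.2,0,1],
    [0,0,-0.05,0,-0.3,0,1],
    [0,0,-0.05,0,-0.35,0,1],
    [0,0,-0.05,0,-0.35,0,1],
  ],
)

```text
clock: 6.47
position: [0.4886, 0.0483, 0.186]
ee_rot: [0.618, 0.766, -0.11, 0.137]
ft_force: [0.1, 1.0, -0.1]
grip_width: 1.0
grasp_force: 0.0
```

Run:
```python
from h import *
c=snap("wrist","w3");s=snap("side","s3");snap("scene","d3")
A=c["color"][150:390,220:440]; B=s["color"][195:275,285:405]
im=np.zeros((436,800,3),np.uint8); a=cv2.resize(A,(400,436),interpolation=2); im[:,:400]=a
im[:266,400:]=cv2.resize(B,(400,266),interpolation=2)
cv2.imwrite("pics/w3.png",im[:,:,::-1])
```

```text
(no output)
```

View pics/w3.png

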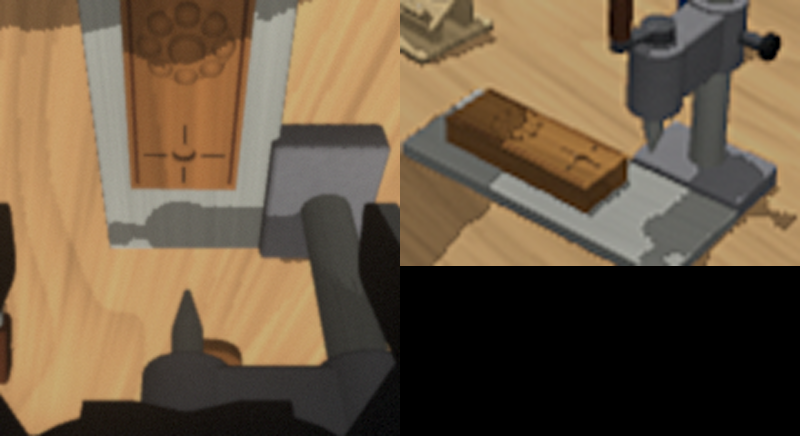

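The wrist view shows the cross at full-image pixel (321.8,235.3) and the point's tip at (322.9,310.1). The side view shows them at (339.6,242) and (361.2,240). The board lies flat and released, well short of the head.

Run:
```python
from h import *
c,s=load("w3"),load("s3")
t,e=tri(c,(322.9,310.1),s,(361.2,240)); r,e2=tri(c,(321.8,235.3),s,(339.6,242.1))
rw,rs=onz(c,(321.8,235.3),.043),onz(s,(339.6,242.1),.043); tw,ts=onz(c,(322.9,310.1),.083),onz(s,(361.2,240),.083)
print("tip",t,e,tw,ts,"rec",r,e2,rw,rs)
# board orientation from wrist: face edges by colour on z=.043
hsv=cv2.cvtColor(c["color"],cv2.COLOR_RGB2HSV).astype(int)
for a,b in((t,r),(tw,rw),(ts,rs)): v=(a-b)[:2]; print(v,np.hypot(*v))
for y,x0,x1 in((170,285,360),(200,285,360),(225,285,360)):
    print(y,[int(v) for v in c["color"][y,x0:x1,0].astype(int)-c["color"][y,x0:x1,2]])
```

```text
tip [ 0.52945863 -0.13469805  0.08262327] 0.002097045234780073 [ 0.52828749 -0.1329617   0.083     ] [ 0.53050572 -0.13468627  0.083     ] rec [ 0.51272144 -0.06604825  0.04376014] 0.0002525157729415419 [ 0.51276673 -0.06672459  0.043     ] [ 0.51354133 -0.06527627  0.043     ]
[ 0.01673719 -0.0686498 ] 0.07066065690343963
[ 0.01552075 -0.06623711] 0.06803123233083823
[ 0.01696439 -0.06941   ] 0.07145304814817852
170 [11, 16, 33, 49, 50, 42, 34, 37, 49, 49, 46, 43, 43, 45, 48, 55, 54, 56, 57, 54, 54, 54, 56, 56, 57, 59, 62, 63, 62, 61, 56, 52, 52, 52, 54, 57, 56, 57, 56, 56, 55, 53, 55, 53, 55, 58, 57, 58, 56, 56, 52, 55, 53, 54, 52, 51, 53, 54, 54, 55, 50, 48, 47, 52, 59, 61, 60, 49, 40, 47, 65, 68, 57, 36, 16]
200 [13, 12, 17, 36, 70, 84, 79, 64, 57, 69, 81, 85, 87, 86, 86, 87, 86, 84, 87, 88, 91, 91, 92, 95, 95, 97, 99, 102, 102, 102, 99, 99, 99, 100, 99, 99, 101, 99, 98, 96, 97, 99, 103, 107, 110, 108, 108, 107, 105, 104, 103, 102, 102, 98, 98, 101, 100, 101, 100, 100, 97, 98, 99, 96, 85, 63, 64, 83, 93, 84, 50, 20, 12, 11, 12]
225 [12, 12, 12, 12, 24, 56, 82, 82, 71, 62, 73, 83, 87, 87, 89, 87, 90, 85, 85, 83, 81, 80, 82, 85, 92, 95, 99, 101, 104, 102, 101, 100, 100, 99, 98, 85, 55, 71, 90, 96, 98, 101, 104, 105, 107, 107, 109, 106, 104, 105, 105, 102, 100, 101, 103, 100, 101, 100, 95, 97, 97, 92, 79, 61, 71, 91, 92, 64, 23, 13, 11, 11, 13, 12, 13]
```

Run:
```python
from h import *
R=toolR(np.radians(11.9))
inc([.490,.0436,.090],R);inc([.490,.0436,.036],R)
```

```text
from [0.4886 0.0449 0.1857] d [0.0313 0.0013 0.0904] 0.096 rot [-0.0014  0.3498 -0.0005] 20.0 t 6.62
from [0.4886 0.0449 0.1857] d [0.0498 0.0013 0.1412] 0.15 rot [-0.0014  0.3498 -0.0005] 20.0 t 6.62
```

Request:
jog_arm(
  increments=[
    [0.008,0.001,0.025,-0.001,0.12,0,1],
    [0.016,0.001,0.05,-0.001,0.24,0,1],
    [0.025,0.001,0.075,-0.001,0.35,0,1],
    [0.031,0.0013,0.09,-0.001,0.35,0,1],
    [0.031,0.0013,0.09,-0.001,0.35,0,1],
  ],
)

```text
clock: 7.03
position: [0.4888, 0.0404, 0.0881]
ee_rot: [0.632, 0.775, -0.002, -0.001]
ft_force: [-0.1, -0.2, -0.6]
grip_width: 0.998
grasp_force: 0.0
```

Run:
```python
from h import *
R=toolR(np.radians(11.9))
inc([.490,.0436,.036],R)
```

```text
from [0.4888 0.0404 0.0881] d [0.003  0.002  0.0521] 0.052 rot [-0.0036  0.0014 -0.0064] 0.4 t 7.03
```

Request:
jog_arm(
  increments=[
    [0,0,0.015,0,0,0,1],
    [0,0,0.035,0,0,0,1],
    [0,0,0.05,0,0,0,1],
    [0,0,0.053,0,0,0,1],
    [0,0,0.053,0,0,0,1],
  ],
)

```text
clock: 7.45
position: [0.4902, 0.0438, 0.0379]
ee_rot: [0.63, 0.777, -0.001, 0.001]
ft_force: [0.3, 0.6, 1.0]
grip_width: 0.997
grasp_force: 0.0
```

Request:
jog_arm(
  increments=[
    [0,0,0,0,0,0,0.3],
    [0,0,0,0,0,0,-1],
    [0,0,0,0,0,0,-1],
    [0,0,0,0,0,0,-1],
    [0,0,0,0,0,0,-1],
  ],
  grip_force=30,
)

```text
clock: 7.87
position: [0.4912, 0.0442, 0.0392]
ee_rot: [0.63, 0.777, 0.001, 0.001]
ft_force: [-2.0, -0.6, 6.5]
grip_width: 0.7
grasp_force: 31.3
```

Request:
jog_arm(
  increments=[
    [0,0,0,0,0,0,-1],
    [0,0,0,0,0,0,-1],
  ],
)

```text
clock: 8.03
position: [0.4912, 0.0442, 0.0392]
ee_rot: [0.63, 0.777, 0.001, 0.001]
ft_force: [-2.0, -0.5, 6.9]
grip_width: 0.693
grasp_force: 31.2
```

Run:
```python
from h import *
R=toolR(np.radians(11.9))
d,_=inc([.490,.0436,.036],R)
from workcell import get_obs; o=get_obs(); print(o["ft_force"],o["grip_width"])
```

```text
from [0.4912 0.0442 0.0392] d [-0.0004 -0.0013  0.0032] 0.004 rot [0.0024 0.0008 0.0002] 0.1 t 8.03
[-2.01528663 -0.54627015  6.92153419] 0.6931161718642935
```

Request:
jog_arm(
  increments=[
    [-0.01,0,0,0,0,0,-1],
    [-0.025,0.0005,0,0,0,0,-1],
    [-0.04,0.001,0,0,0,0,-1],
    [-0.055,0.0015,0,0,0,0,-1],
    [-0.066,0.0018,0,0,0,0,-1],
  ],
)

```text
clock: 8.45
position: [0.5068, -0.0203, 0.0393]
ee_rot: [0.63, 0.777, 0.001, 0.001]
ft_force: [-0.4, 4.2, 5.3]
grip_width: 0.693
grasp_force: 32.2
```

Request:
jog_arm(
  increments=[
    [0,0,0,0,0,0,-1],
    [0,0,0,0,0,0,-1],
  ],
)

```text
clock: 8.62
position: [0.507, -0.0217, 0.0393]
ee_rot: [0.631, 0.776, 0.0, 0.002]
ft_force: [0.1, -5.5, 8.1]
grip_width: 0.696
grasp_force: 33.3
```

Run:
```python
from h import *
inc([.5074,-.0209,.0392],toolR(np.radians(11.9)))
c=snap("wrist","w4");s=snap("side","s4")
B=s["color"][195:275,305:425]
im=np.zeros((530,800,3),np.uint8); im[:533]=cv2.resize(B,(800,533),interpolation=2)[:530]
cv2.imwrite("pics/s4.png",im[:,:,::-1])
```

```text
from [ 0.507  -0.0217  0.0393] d [0.0007 0.0005 0.0001] 0.001 rot [ 0.0031  0.0031 -0.0014] 0.3 t 8.62
```

View pics/s4.png

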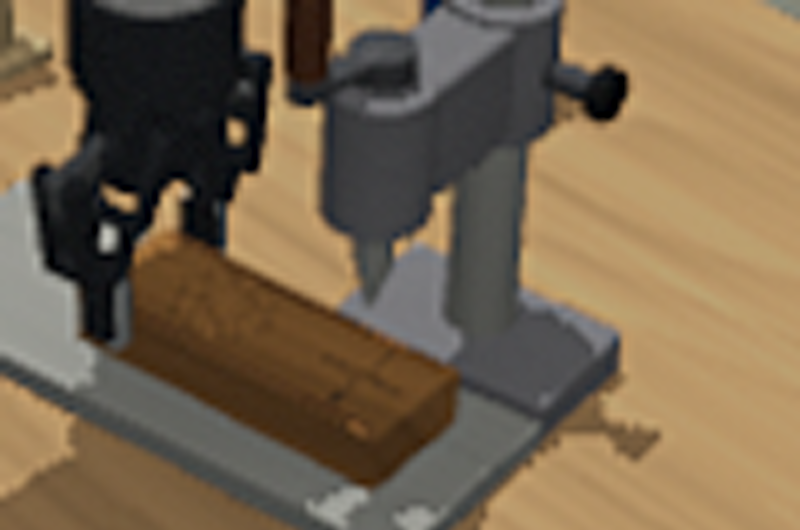

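The side view shows the tip at about (360.8,240.5) and the cross at about (359.3,250.5). The board is flat under the head.

Run:
```python
from h import *
s=load("s4"); v0=np.array([-.206,.979])
a,b=onz(s,(360.8,240.45),.083),onz(s,(359.3,250.5),.043)
print(a,b,a-b)
for p in[(361.8,240.45),(360.8,241.45)]: print(onz(s,p,.083)-a)
```

```text
[ 0.52827114 -0.13548251  0.083     ] [ 0.53096179 -0.12892443  0.043     ] [-0.00269065 -0.00655808  0.04      ]
[ 0.00210982 -0.00171405  0.        ]
[-0.00307334 -0.00328005  0.        ]
```

Request:
jog_arm(
  increments=[
    [0,0,0,0,0,0,-0.2],
    [0,0,0,0,0,0,0.4],
    [0,0,0,0,0,0,1],
    [0,0,0,0,0,0,1],
    [0,0,0,0,0,0,1],
  ],
)

```text
clock: 9.13
position: [0.5056, -0.0195, 0.038]
ee_rot: [0.63, 0.777, -0.0, 0.0]
ft_force: [-0.3, 1.3, 0.3]
grip_width: 0.998
grasp_force: 0.0
```

Request:
jog_arm(
  increments=[
    [0,0,-0.02,0,0,0,1],
    [0,0,-0.05,0,0,0,1],
    [0.02,0,-0.08,0,-0.1,0,1],
    [0.035,0,-0.11,0,-0.22,0,1],
    [0.04,0,-0.14,0,-0.34,0,1],
  ],
)

```text
clock: 9.55
position: [0.4973, 0.0192, 0.1792]
ee_rot: [0.623, 0.766, -0.101, 0.126]
ft_force: [0.3, 0.4, -1.3]
grip_width: 1.002
grasp_force: 0.0
```

Request:
jog_arm(
  increments=[
    [0,0,0,0,-0.06,0,1],
    [0,0,0,0,-0.06,0,1],
    [0,0,0,0,-0.06,0,1],
    [0,0,0,0,-0.06,0,1],
  ],
)

```text
clock: 9.88
position: [0.4968, 0.018, 0.1771]
ee_rot: [0.619, 0.763, -0.119, 0.145]
ft_force: [0.2, -0.2, -0.2]
grip_width: 1.001
grasp_force: 0.0
```

Run:
```python
from h import *
c=snap("wrist","w5")
print(proj(c,[.529,-.134,.083]),proj(c,[.529,-.132,.043]))
A=c["color"][200:360,240:440]
cv2.imwrite("pics/w5.png",cv2.resize(A,(750,600),interpolation=2)[:,:,::-1])
```

```text
[322.86111021 295.80450446] [323.30728451 260.82771428]
```

View pics/w5.png

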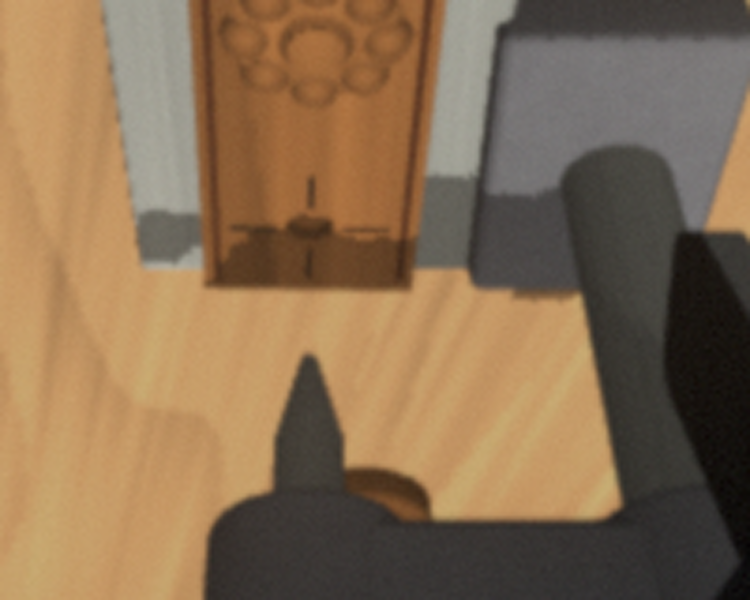

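The wrist view shows the cross at (322.7,261.1) and the tip's front rim at (322.4,294.7). They line up laterally, and the along-bed offset is next.

Run:
```python
from h import *
c=load("w5"); v=np.array([-.206,.979,0])
rec=onz(c,(322.7,261.1),.043); rim=onz(c,(322.4,294.6),.083); print(rec,rim,"offset along bed of tip centre:",(rim-rec)@v-.002,"lat",(rim-rec)@[.979,.206,0])
print((onz(c,(322.4,295.6),.083)-rim)@v, (onz(c,(322.4,294.6),.084)-rim)@v,(onz(c,(322.7,261.1),.044)-rec)@v)
# recess end edge of board -> independent: board front end at own y -80
e=onz(c,(240+308/3.75,200+286/3.75),.043); print("board end to recess",(rec-e)@v, "cam",-c["R"].T@c["t"])
w=load("w3");s=load("s3")
o=-c["R"].T@c["t"]; t2,e=tri(c,(322.4,294.6),w,(322.9,309.8)); print("tip 2 wrist views",t2,e)
```

```text
[ 0.52847624 -0.13256931  0.043     ] [ 0.52815566 -0.13211111  0.083     ] offset along bed of tip centre: -0.0014853828489423747 lat -0.00021946310312065
-0.0016796193096886298 0.0015508240874714941 0.0012696449835616892
board end to recess 0.026197950936376065 cam [0.4715973  0.13920272 0.26178705]
tip 2 wrist views [ 0.52690596 -0.12637398  0.08681717] 0.00011629843209573578
```

Run:
```python
from h import *
R=toolR(np.radians(101.9))@Rn.from_rotvec([0,-.35,0]).as_matrix()
inc([.39,.0,.22],R)
Rb=toolR(np.radians(50))@Rn.from_rotvec([0,-.2,0]).as_matrix()
inc([.43,.02,.21],Rb)
c=load("w2"); R2=toolR(np.radians(11.9)); o=np.array([.4998,-.0076,.1194]); Rc=c["R"]@R2; tc=c["R"]@o+c["t"]
for tl in(-.35,-.5):
  for pos in([.40,-.15,.17],[.38,-.15,.2],[.37,-.155,.15],[.4,-.155,.13]):
    RR=toolR(np.radians(101.9))@Rn.from_rotvec([0,tl,0]).as_matrix()
    for X in([.5285,-.134,.083],[.5285,-.134,.043],[.509,-.157,.15]):
        p=c["K"]@(Rc@(RR.T@(np.array(X)-pos))+tc); print(tl,pos,(p[:2]/p[2]).round(0),p[2].round(2))
```

```text
from [0.4969 0.0175 0.1771] d [-0.0114 -0.1083 -0.0414] 0.117 rot [-0.5617  0.0212 -1.4692] 90.1 t 9.93
from [0.4969 0.0175 0.1771] d [ 0.0028 -0.0651 -0.0364] 0.075 rot [-0.1921  0.1715 -0.6397] 39.5 t 9.93
-0.35 [0.4, -0.15, 0.17] [310. 291.] 0.29
-0.35 [0.4, -0.15, 0.17] [312. 256.] 0.32
-0.35 [0.4, -0.15, 0.17] [280. 354.] 0.23
-0.35 [0.38, -0.15, 0.2] [308. 276.] 0.33
-0.35 [0.38, -0.15, 0.2] [309. 246.] 0.36
-0.35 [0.38, -0.15, 0.2] [280. 328.] 0.26
-0.35 [0.37, -0.155, 0.15] [309. 330.] 0.3
-0.35 [0.37, -0.155, 0.15] [310. 292.] 0.33
-0.35 [0.37, -0.155, 0.15] [279. 404.] 0.23
-0.35 [0.4, -0.155, 0.13] [315. 335.] 0.26
-0.35 [0.4, -0.155, 0.13] [316. 291.] 0.29
-0.35 [0.4, -0.155, 0.13] [282. 423.] 0.2
-0.5 [0.4, -0.15, 0.17] [311. 264.] 0.3
-0.5 [0.4, -0.15, 0.17] [311. 228.] 0.33
-0.5 [0.4, -0.15, 0.17] [281. 329.] 0.24
-0.5 [0.38, -0.15, 0.2] [308. 247.] 0.33
-0.5 [0.38, -0.15, 0.2] [309. 216.] 0.36
-0.5 [0.38, -0.15, 0.2] [282. 301.] 0.27
-0.5 [0.37, -0.155, 0.15] [310. 300.] 0.31
-0.5 [0.37, -0.155, 0.15] [311. 262.] 0.33
-0.5 [0.37, -0.155, 0.15] [281. 372.] 0.25
-0.5 [0.4, -0.155, 0.13] [316. 307.] 0.27
-0.5 [0.4, -0.155, 0.13] [316. 264.] 0.3
-0.5 [0.4, -0.155, 0.13] [284. 394.] 0.21
```

Request:
jog_arm(
  increments=[
    [0,-0.013,-0.007,-0.04,0.034,-0.12,1],
    [0.001,-0.026,-0.015,-0.08,0.068,-0.24,1],
    [0.0015,-0.04,-0.022,-0.115,0.1,-0.36,1],
    [0.002,-0.053,-0.03,-0.15,0.135,-0.48,1],
    [0.003,-0.065,-0.036,-0.185,0.165,-0.6,1],
  ],
)

```text
clock: 10.35
position: [0.4295, 0.0199, 0.2099]
ee_rot: [0.367, 0.924, -0.038, 0.099]
ft_force: [-0.2, -0.9, 0.6]
grip_width: 0.997
grasp_force: 0.0
```

Run:
```python
from h import *
R=toolR(np.radians(101.9))@Rn.from_rotvec([0,-.4,0]).as_matrix()
inc([.385,-.07,.2],R)
```

```text
from [0.4295 0.0199 0.2099] d [-0.0266 -0.096   0.0157] 0.101 rot [-0.2897 -0.1716 -0.9204] 56.2 t 10.35
```

Request:
jog_arm(
  increments=[
    [-0.005,-0.012,0.001,-0.035,-0.02,-0.11,1],
    [-0.009,-0.024,0.003,-0.07,-0.04,-0.22,1],
    [-0.012,-0.038,0.005,-0.105,-0.062,-0.335,1],
    [-0.015,-0.05,0.007,-0.14,-0.083,-0.445,1],
    [-0.018,-0.062,0.01,-0.175,-0.104,-0.555,1],
  ],
)

```text
clock: 10.77
position: [0.4023, -0.0352, 0.2035]
ee_rot: [0.1, 0.982, -0.005, 0.16]
ft_force: [0.3, 0.8, -0.5]
grip_width: 0.999
grasp_force: 0.0
```

Run:
```python
from h import *
R=toolR(np.radians(101.9))@Rn.from_rotvec([0,-.4,0]).as_matrix()
inc([.39,-.15,.17],R)
```

```text
from [ 0.4023 -0.0352  0.2035] d [-0.0004 -0.1157  0.0328] 0.12 rot [-0.1234 -0.0727 -0.3889] 23.7 t 10.77
```

Request:
jog_arm(
  increments=[
    [0,-0.028,0.007,-0.03,-0.018,-0.1,1],
    [0,-0.058,0.015,-0.065,-0.038,-0.2,1],
    [0,-0.088,0.024,-0.095,-0.055,-0.3,1],
    [0,-0.115,0.033,-0.123,-0.073,-0.389,1],
    [0,-0.1157,0.033,-0.123,-0.073,-0.389,1],
  ],
)

```text
clock: 11.18
position: [0.3906, -0.141, 0.1732]
ee_rot: [-0.075, 0.978, 0.018, 0.193]
ft_force: [0.9, -0.6, 0.2]
grip_width: 1.0
grasp_force: 0.0
```

Request:
jog_arm(
  increments=[
    [0,0,0,0,0,0,1],
    [0,0,0,0,0,0,1],
  ],
)

```text
clock: 11.35
position: [0.3908, -0.1399, 0.1733]
ee_rot: [-0.073, 0.979, 0.019, 0.192]
ft_force: [0.1, 0.1, 0.1]
grip_width: 0.997
grasp_force: 0.0
```

Run:
```python
from h import *
R=toolR(np.radians(101.9))@Rn.from_rotvec([0,-.4,0]).as_matrix()
inc([.39,-.15,.17],R)
c=snap("wrist","w6"); p=proj(c,[.5285,-.134,.06]); print(p, proj(c,[.5285,-.134,.083]),proj(c,[.5285,-.134,.043]))
A=c["color"][200:360,220:420]
cv2.imwrite("pics/w6.png",cv2.resize(A,(750,600),interpolation=2)[:,:,::-1])
```

```text
from [ 0.3908 -0.1399  0.1733] d [ 0.0034 -0.0099  0.0021] 0.011 rot [-0.0136 -0.012  -0.0569] 3.4 t 11.35
[305.68273807 265.56404842] [304.97516151 286.27733137] [306.15844567 251.63839484]
```

View pics/w6.png

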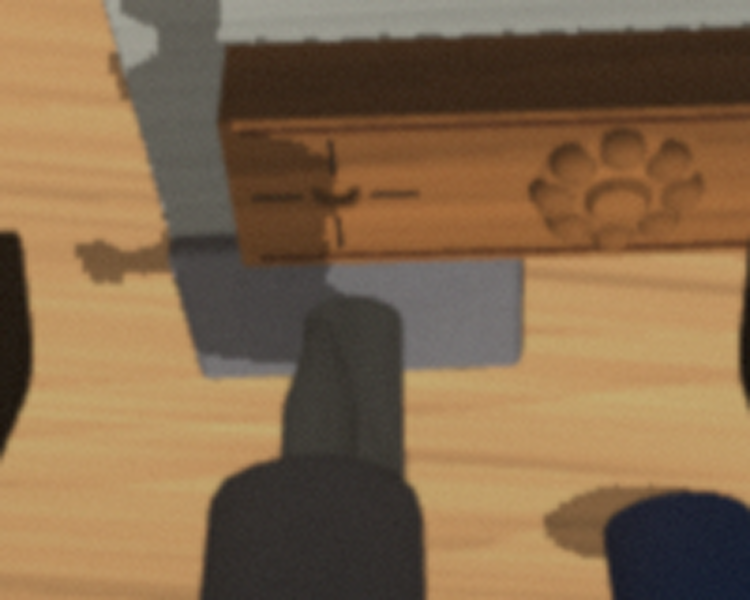

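The low view from the robot's side shows the cross at (309.6,252) and the tip at about (304.8,281.5), so the recess still falls short of the point along the bed.

Run:
```python
from h import *
c=load("w6"); v=np.array([-.206,.979,0]); x=np.array([.979,.206,0])
# subpixel check of tip columns: dark spindle edges per row
g=cv2.cvtColor(c["color"],6).astype(int)
for r in(283,286,290,296,302): print(r,g[r,292:322].tolist())
rec=onz(c,(309.6,252),.043); tip=onz(c,(304.8,281.5),.083); print(rec,tip,"v",(tip-rec)@v,"x",(tip-rec)@x)
from workcell import get_obs; print(get_obs()["joint_pos"].round(2))
```

```text
283 [70, 69, 68, 69, 67, 67, 69, 69, 65, 63, 58, 56, 55, 55, 57, 58, 57, 58, 54, 58, 57, 56, 57, 58, 59, 58, 60, 58, 58, 62]
286 [68, 67, 72, 67, 68, 69, 68, 69, 64, 53, 51, 51, 51, 51, 54, 50, 53, 56, 56, 54, 57, 55, 56, 57, 59, 59, 59, 60, 58, 60]
290 [71, 70, 71, 70, 70, 68, 68, 69, 65, 51, 50, 53, 53, 53, 50, 54, 51, 54, 55, 55, 56, 55, 56, 59, 58, 59, 59, 60, 60, 61]
296 [86, 84, 83, 85, 86, 83, 78, 65, 55, 55, 54, 56, 58, 54, 54, 58, 58, 52, 51, 49, 55, 58, 58, 58, 61, 60, 60, 61, 60, 60]
302 [147, 147, 148, 146, 132, 98, 66, 58, 56, 58, 59, 59, 58, 58, 59, 57, 58, 56, 54, 53, 52, 53, 55, 56, 61, 58, 61, 59, 61, 58]
[ 0.52858539 -0.1305339   0.043     ] [ 0.5211413  -0.13501396  0.083     ] v -0.002852501190469075 x -0.008210653878994894
[-0.41 -0.48  0.66  2.34  0.18  0.83  1.86]
```

Run:
```python
from h import *
inc([.42,.0,.21],toolR(np.radians(50))@Rn.from_rotvec([0,-.1,0]).as_matrix())
```

```text
from [ 0.3913 -0.1388  0.1737] d [-0.059   0.1332 -0.0139] 0.146 rot [0.2138 0.2665 0.8251] 51.2 t 11.4
```

Request:
jog_arm(
  increments=[
    [-0.012,0.02,-0.003,0.025,0.03,0.095,1],
    [-0.024,0.05,-0.006,0.055,0.065,0.205,1],
    [-0.036,0.08,-0.009,0.082,0.1,0.315,1],
    [-0.048,0.11,-0.012,0.11,0.135,0.425,1],
    [-0.055,0.125,-0.014,0.138,0.17,0.535,1],
  ],
)

```text
clock: 11.82
position: [0.4172, -0.0042, 0.2089]
ee_rot: [0.177, 0.978, -0.003, 0.109]
ft_force: [0.9, -0.5, 0.7]
grip_width: 1.002
grasp_force: 0.0
```

Run:
```python
from h import *
inc([.465,-.005,.16],toolR(np.radians(15)))
```

```text
from [ 0.4172 -0.0042  0.2089] d [-0.0334  0.0142  0.058 ] 0.068 rot [0.134  0.1844 0.9467] 55.8 t 11.82
```

Request:
jog_arm(
  increments=[
    [-0.006,0.003,0.01,0.015,0.02,0.115,1],
    [-0.012,0.006,0.02,0.032,0.043,0.23,1],
    [-0.018,0.008,0.03,0.048,0.066,0.345,1],
    [-0.024,0.01,0.04,0.065,0.09,0.46,1],
    [-0.03,0.013,0.05,0.08,0.11,0.57,1],
  ],
)

```text
clock: 12.23
position: [0.4603, -0.0068, 0.166]
ee_rot: [0.45, 0.892, -0.001, 0.045]
ft_force: [-0.2, 0.4, 0.5]
grip_width: 1.0
grasp_force: 0.0
```

Run:
```python
from h import *
inc([.506,-.021,.1],toolR(np.radians(11.9)))
```

```text
from [ 0.4603 -0.0068  0.166 ] d [-0.0331  0.0257  0.07  ] 0.082 rot [0.0558 0.0719 0.4286] 25.1 t 12.23
```

Request:
jog_arm(
  increments=[
    [-0.008,0.006,0.01,0.013,0.017,0.1,1],
    [-0.016,0.013,0.025,0.028,0.035,0.21,1],
    [-0.025,0.019,0.045,0.042,0.054,0.32,1],
    [-0.033,0.0257,0.065,0.056,0.072,0.428,1],
    [-0.033,0.0257,0.07,0.056,0.072,0.428,1],
  ],
)

```text
clock: 12.65
position: [0.5061, -0.0217, 0.0978]
ee_rot: [0.63, 0.776, -0.001, -0.001]
ft_force: [-0.9, 0.5, 0.4]
grip_width: 1.001
grasp_force: 0.0
```

Request:
jog_arm(
  increments=[
    [0,0,0,0,0,0,1],
    [0,0,0,0,0,0,1],
  ],
)

```text
clock: 12.82
position: [0.5054, -0.021, 0.1008]
ee_rot: [0.626, 0.78, -0.0, 0.001]
ft_force: [-0.6, 1.5, 0.5]
grip_width: 1.001
grasp_force: 0.0
```

Run:
```python
from h import *
inc([.506,-.021,.037],toolR(np.radians(11.9)))
```

```text
from [ 0.5054 -0.021   0.1008] d [-0.      0.0005  0.0638] 0.064 rot [0.0006 0.0011 0.0095] 0.5 t 12.82
```

Request:
jog_arm(
  increments=[
    [0,0.0005,0.02,0,0,0.005,1],
    [0,0.0005,0.045,0,0,0.006,1],
    [0,0.0005,0.06,0,0,0.006,1],
    [0,0.0005,0.063,0,0,0.006,1],
    [0,0.0005,0.063,0,0,0.006,1],
  ],
)

```text
clock: 13.23
position: [0.5061, -0.0212, 0.0383]
ee_rot: [0.629, 0.777, 0.0, 0.001]
ft_force: [-0.7, -0.1, -0.5]
grip_width: 1.001
grasp_force: 0.0
```

Request:
jog_arm(
  increments=[
    [0,0,0,0,0,0,0.3],
    [0,0,0,0,0,0,-1],
    [0,0,0,0,0,0,-1],
    [0,0,0,0,0,0,-1],
    [0,0,0,0,0,0,-1],
  ],
  grip_force=30,
)

```text
clock: 13.65
position: [0.5075, -0.0216, 0.0396]
ee_rot: [0.63, 0.777, 0.001, 0.002]
ft_force: [-3.2, 0.6, 7.2]
grip_width: 0.694
grasp_force: 31.2
```

Request:
jog_arm(
  increments=[
    [0,0,0,0,0,0,-1],
    [-0.0015,0,0,0,0,0,-1],
    [-0.003,0,0,0,0,0,-1],
    [-0.003,0,0,0,0,0,-1],
    [-0.003,0,0,0,0,0,-1],
  ],
)

```text
clock: 14.07
position: [0.5083, -0.0234, 0.0396]
ee_rot: [0.629, 0.777, 0.002, 0.001]
ft_force: [-2.0, 5.0, 6.5]
grip_width: 0.698
grasp_force: 31.0
```

Request:
jog_arm(
  increments=[
    [0,0,0,0,0,0,-1],
    [0,0,0,0,0,0,-1],
  ],
)

```text
clock: 14.23
position: [0.5082, -0.0234, 0.0396]
ee_rot: [0.629, 0.777, 0.002, 0.001]
ft_force: [-2.0, 4.5, 7.1]
grip_width: 0.694
grasp_force: 31.0
```

Request:
jog_arm(
  increments=[
    [-0.001,0,0,0,0,0,-1],
    [-0.001,0,0,0,0,0,-1],
    [-0.001,0,0,0,0,0,0],
    [-0.001,0,0,0,0,0,1],
    [-0.001,0,0,0,0,0,1],
  ],
)

```text
clock: 14.65
position: [0.5079, -0.0257, 0.0387]
ee_rot: [0.63, 0.777, 0.001, 0.001]
ft_force: [-0.2, 0.8, -0.4]
grip_width: 0.952
grasp_force: 0.0
```

Request:
jog_arm(
  increments=[
    [0,0,0,0,0,0,1],
    [0,0,-0.03,0,0,0,1],
    [0.01,0,-0.07,0,0,0,1],
    [0.03,0,-0.105,0,-0.1,0,1],
    [0.04,0,-0.135,0,-0.22,0,1],
  ],
)

```text
clock: 15.07
position: [0.4999, 0.0121, 0.1763]
ee_rot: [0.628, 0.77, -0.068, 0.089]
ft_force: [-0.1, 0.9, -1.2]
grip_width: 1.002
grasp_force: 0.0
```

Request:
jog_arm(
  increments=[
    [0,0,-0.005,0,-0.1,0,1],
    [0,0,-0.005,0,-0.18,0,1],
    [0,0,-0.005,0,-0.18,0,1],
    [0,0,-0.005,0,-0.18,0,1],
  ],
)

```text
clock: 15.4
position: [0.4982, 0.0152, 0.1772]
ee_rot: [0.616, 0.762, -0.125, 0.154]
ft_force: [1.2, -1.2, -0.1]
grip_width: 0.998
grasp_force: 0.0
```

Run:
```python
from h import *
c=snap("wrist","w7"); v=np.array([-.206,.979,0]); x=np.array([.979,.206,0])
# track cross and tip from w5 crops by template matching (calibrated poses differ slightly)
o=load("w5"); g0,g1=[cv2.cvtColor(k["color"],6) for k in(o,c)]
def tm(u,w,h,hh):
    T=g0[w-hh:w+hh+1,u-h:u+h+1]; S=g1[w-40:w+40,u-60:u+60]; r=cv2.matchTemplate(S,T,5); _,m,_,(a,b)=cv2.minMaxLoc(r)
    f=lambda l,q,n:(l-n)/(2*(l+n-2*q)) 
    return (u-60+a+h+f(r[b,a-1],r[b,a],r[b,a+1]),w-40+b+hh+f(r[b-1,a],r[b,a],r[b+1,a])),m
pr,m1=tm(323,261,18,6); pt,m2=tm(322,299,9,8)
rec=onz(c,(pr[0]-.3,pr[1]+.1),.043); tip=onz(c,(pt[0]+.4,pt[1]-4.4),.083)
print(pr,m1,pt,m2,rec,tip,"v",(tip-rec)@v-.002,"lat",(tip-rec)@x)
# handle from two views
P=[]
for n in("side","scene"):
    k=load(n+"0"); W=cloud(k); rgb=k["color"].astype(int)
    m=(W[...,2]>.205)&(W[...,2]<.256)&(abs(W[...,0]-.49)<.03)&(abs(W[...,1]+.14)<.03)&(rgb[...,0]-rgb[...,2]>15)
    q=np.argwhere(m)[:,::-1]; r=cv2.minAreaRect(q.astype(np.float32)); print(n,len(q),r); P.append(r[0])
h,e=tri(load("side0"),P[0],load("scene0"),P[1]); print("handle",h,e)
inc([.475,-.03,.28],toolR(np.radians(11.9)))
```

```text
(np.float32(322.1403), np.float32(256.14255)) 0.9347548484802246 (np.float32(320.3261), np.float32(292.89496)) 0.9885002970695496 [ 0.52965015 -0.13443991  0.043     ] [ 0.5281311  -0.13201976  0.083     ] v 0.0006822523803655502 lat -0.0009885956088770357
side 131 ((352.0, 199.5), (17.0, 10.0), 90.0)
scene 71 ((268.479248046875, 158.27735900878906), (7.555830001831055, 19.16600799560547), 10.61965560913086)
handle [ 0.49420584 -0.13352807  0.2258024 ] 0.0036017440874326484
from [0.4984 0.014  0.1773] d [-0.0751 -0.0319 -0.0798] 0.114 rot [3.000e-04 3.989e-01 3.000e-04] 22.9 t 15.45
```

Request:
jog_arm(
  increments=[
    [-0.005,-0.005,-0.03,0,0.08,0,1],
    [-0.02,-0.012,-0.065,0,0.18,0,1],
    [-0.045,-0.02,-0.095,0,0.3,0,1],
    [-0.07,-0.028,-0.1,0,0.399,0,1],
    [-0.085,-0.032,-0.105,0,0.399,0,1],
  ],
)

```text
clock: 15.87
position: [0.4754, -0.0358, 0.3111]
ee_rot: [0.634, 0.774, 0.005, 0.001]
ft_force: [-0.6, -0.7, -0.8]
grip_width: 1.003
grasp_force: 0.0
```

Run:
```python
from h import *
inc([.485,-.11,.31],toolR(np.radians(11.9)))
```

```text
from [ 0.4754 -0.0358  0.3111] d [-0.0746 -0.0053  0.0007] 0.075 rot [ 0.0089 -0.0049 -0.0095] 0.8 t 15.87
```

Request:
jog_arm(
  increments=[
    [-0.025,-0.002,0,0.009,-0.005,-0.009,1],
    [-0.06,-0.005,0,0.009,-0.005,-0.009,1],
    [-0.075,-0.005,0,0.009,-0.005,-0.009,1],
    [-0.075,-0.005,0,0.009,-0.005,-0.009,1],
    [-0.075,-0.005,0,0.009,-0.005,-0.009,1],
  ],
)

```text
clock: 16.28
position: [0.4851, -0.1049, 0.3073]
ee_rot: [0.628, 0.778, -0.005, 0.0]
ft_force: [0.3, 0.1, -0.6]
grip_width: 0.997
grasp_force: 0.0
```

Run:
```python
from h import *
c=snap("wrist","w8"); print(proj(c,[.4894,-.1427,.249]),proj(c,[.494,-.1335,.249]))
hsv=cv2.cvtColor(c["color"],cv2.COLOR_RGB2HSV).astype(int); d=c["depth"]; W=cloud(c)
m=((W[...,2]>.2)&(W[...,2]<.26)&(hsv[...,1]>90)).astype(np.uint8)
n,l,st,ce=cv2.connectedComponentsWithStats(m)
for i in range(1,n):
    if st[i,4]>60:
        P=W[l==i]; print(st[i],ce[i].round(1),P.mean(0).round(4),"top",P[P[:,2]>P[:,2].max()-.006].mean(0).round(4),P.min(0).round(3),P.max(0).round(3))
print([ (W[y,320].round(3).tolist(),c["color"][y,320].tolist()) for y in (240,270,300,330)])
```

```text
[317.11059781 282.31472664] [327.3015677  271.41371881]
[ 305  227   28   54 1214] [318.5 256.2] [ 0.4872 -0.129   0.2396] top [ 0.4879 -0.1317  0.249 ] [ 0.478 -0.142  0.2  ] [ 0.497 -0.123  0.251]
[([0.487, -0.124, 0.227], [36, 25, 17]), ([0.489, -0.134, 0.248], [61, 40, 26]), ([0.529, -0.337, 0.001], [195, 150, 99]), ([0.541, -0.393, 0.0], [195, 150, 100])]
```

Run:
```python
from h import *
inc([.4877,-.1325,.236],toolR(np.radians(11.9)))
t0=.244
for k in range(0,106,5):
    t=t0+np.radians(15*0)+np.radians(k*5); 
V=cloud(load("scene0"));W=cloud(load("side0"))
for P in(V,W):
    m=(abs(P[...,0]-.529)<.014)&(abs(P[...,1]+.134)<.014)&(P[...,2]>.15); q=P[m][:,2]; print(len(q),np.percentile(q,[50,90,99,100]).round(4))
# rows in tool frame, 15 deg per row, per call relative to call start
for call in range(8):
    a=t0+np.radians(75*call); print(call,[[round(40*(np.sin(a+np.radians(15*i))-np.sin(a)),1),round(-40*(np.cos(a+np.radians(15*i))-np.cos(a)),1)] for i in range(1,6)])
```

```text
from [ 0.4853 -0.1035  0.3073] d [-0.0284 -0.0033  0.0715] 0.077 rot [-0.0075  0.006   0.0079] 0.7 t 16.33
94 [0.2055 0.2108 0.2123 0.2124]
91 [0.2068 0.2096 0.2118 0.212 ]
0 [[np.float64(9.7), np.float64(3.8)], [np.float64(18.1), np.float64(10.0)], [np.float64(24.6), np.float64(18.2)], [np.float64(28.8), np.float64(27.8)], [np.float64(30.3), np.float64(38.1)]]
1 [[np.float64(-1.2), np.float64(10.4)], [np.float64(-5.0), np.float64(20.1)], [np.float64(-11.2), np.float64(28.5)], [np.float64(-19.4), np.float64(35.0)], [np.float64(-29.0), np.float64(39.2)]]
2 [[np.float64(-10.3), np.float64(1.5)], [np.float64(-20.7), np.float64(0.4)], [np.float64(-30.4), np.float64(-3.5)], [np.float64(-38.8), np.float64(-9.7)], [np.float64(-45.3), np.float64(-17.8)]]
3 [[np.float64(-4.2), np.float64(-9.6)], [np.float64(-5.7), np.float64(-19.9)], [np.float64(-4.5), np.float64(-30.3)], [np.float64(-0.7), np.float64(-40.0)], [np.float64(5.5), np.float64(-48.4)]]
4 [[np.float64(8.2), np.float64(-6.5)], [np.float64(17.7), np.float64(-10.7)], [np.float64(28.1), np.float64(-12.2)], [np.float64(38.4), np.float64(-11.0)], [np.float64(48.2), np.float64(-7.2)]]
5 [[np.float64(8.4), np.float64(6.2)], [np.float64(14.9), np.float64(14.4)], [np.float64(19.1), np.float64(24.0)], [np.float64(20.6), np.float64(34.3)], [np.float64(19.4), np.float64(44.7)]]
6 [[np.float64(-3.8), np.float64(9.7)], [np.float64(-10.0), np.float64(18.1)], [np.float64(-18.2), np.float64(24.6)], [np.float64(-27.8), np.float64(28.8)], [np.float64(-38.1), np.float64(30.3)]]
7 [[np.float64(-10.4), np.float64(-1.2)], [np.float64(-20.1), np.float64(-5.0)], [np.float64(-28.5), np.float64(-11.2)], [np.float64(-35.0), np.float64(-19.4)], [np.float64(-39.2), np.float64(-29.0)]]
```

Hub top is at 0.212, so fingertips at or above 0.216 clear it. I descend on the handle with the gripper partly open.

Request:
jog_arm(
  increments=[
    [-0.0265,-0.0033,0,-0.007,0.006,0.008,0.3],
    [-0.0265,-0.0033,0,-0.007,0.006,0.008,0.3],
    [-0.0265,-0.0033,0.025,-0.007,0.006,0.008,0.3],
    [-0.0265,-0.0033,0.055,-0.007,0.006,0.008,0.3],
    [-0.0265,-0.0033,0.071,-0.007,0.006,0.008,0.3],
  ],
)

```text
clock: 16.75
position: [0.4866, -0.1292, 0.2342]
ee_rot: [0.629, 0.777, -0.001, -0.001]
ft_force: [-0.4, 0.4, -0.6]
grip_width: 0.648
grasp_force: 0.0
```

Request:
jog_arm(
  increments=[
    [0,0,0,0,0,0,0.3],
    [0,0,0,0,0,0,0.3],
    [0,0,0,0,0,0,0.3],
  ],
)

```text
clock: 17.0
position: [0.4882, -0.1298, 0.2382]
ee_rot: [0.629, 0.777, 0.0, 0.001]
ft_force: [-0.1, -0.4, 0.1]
grip_width: 0.646
grasp_force: 0.0
```

Run:
```python
from h import *
inc([.4877,-.1325,.236],toolR(np.radians(11.9)))
from workcell import get_obs; o=get_obs(); print(o["ft_force"],o["grip_width"])
```

```text
from [ 0.4882 -0.1298  0.2382] d [-0.0025 -0.001   0.0022] 0.004 rot [0.0011 0.0013 0.0024] 0.2 t 17.0
[-0.12388146 -0.39395456  0.1169222 ] 0.6462558955770114
```

Request:
jog_arm(
  increments=[
    [-0.0025,-0.0008,0.001,0,0,0.002,0.3],
    [-0.0025,-0.0008,0.001,0,0,0.002,-1],
    [-0.0025,-0.0008,0.001,0,0,0.002,-1],
    [-0.0025,-0.0008,0.001,0,0,0.002,-1],
    [-0.0025,-0.0008,0.001,0,0,0.002,-1],
  ],
  grip_force=25,
)

```text
clock: 17.42
position: [0.4878, -0.1327, 0.2365]
ee_rot: [0.63, 0.777, -0.0, 0.001]
ft_force: [0.4, -0.2, 2.8]
grip_width: 0.217
grasp_force: 24.8
```

Request:
jog_arm(
  increments=[
    [0,0,0,0,0,0,-1],
    [0,0,0,0,0,0,-1],
    [0,0,0,0,0,0,-1],
  ],
)

```text
clock: 17.67
position: [0.4878, -0.1327, 0.2364]
ee_rot: [0.63, 0.777, -0.0, 0.001]
ft_force: [0.8, 0.8, 5.0]
grip_width: 0.217
grasp_force: 25.1
```

Request:
jog_arm(
  increments=[
    [0.005,0.0015,0,0,0,0,-1],
    [0.0115,0.005,0,0,0,0,-1],
    [0.018,0.01,0,0,0,0,-1],
    [0.0246,0.0182,0,0,0,0,-1],
    [0.0288,0.0278,0,0,0,0,-1],
  ],
)

```text
clock: 18.08
position: [0.5082, -0.098, 0.2364]
ee_rot: [0.63, 0.777, -0.001, -0.0]
ft_force: [-2.3, -2.0, 8.0]
grip_width: 0.218
grasp_force: 25.3
```

Request:
jog_arm(
  increments=[
    [0,0,0,0,0,0,-1],
  ],
)

```text
clock: 18.17
position: [0.5099, -0.0972, 0.2364]
ee_rot: [0.629, 0.777, -0.0, 0.001]
ft_force: [0.2, 2.7, 8.6]
grip_width: 0.217
grasp_force: 25.4
```

```bash
cat >> h.py <<'E'
def st():
    from workcell import get_obs
    o=get_obs(); R=toolR(np.radians(11.9)); p=R.T@(o["position"]-[.4878,-.1327,.2365]); f=R.T@o["ft_force"]
    e=p[:2]*1e3-[-9.7,38.8]; print("tool xy mm",(p*1e3).round(1),"r %.1f"%np.hypot(*e),"theta deg %.1f"%np.degrees(np.arctan2(e[0],-e[1])),"f tool",f.round(1),"t",round(float(o["clock"]),2))
E
python3 -c "
from h import *
st()"
```

```text
tool xy mm [30.1 28.9  0.1] r 41.0 theta deg 76.1 f tool [ 2.6  0.7 -8.6] t 18.17
```

```bash
python3 -c "
import numpy as np
for a in (74,149,224,299,374,449):
    A=np.radians(a);print(a,[[round(float(.04*(np.sin(A+i*np.pi/12)-np.sin(A))),4),round(float(-.04*(np.cos(A+i*np.pi/12)-np.cos(A))),4)] for i in range(1,6)])"
```

```text
74 [[0.0015, 0.0103], [0.0004, 0.0207], [-0.0035, 0.0304], [-0.0097, 0.0388], [-0.0178, 0.0453]]
149 [[-0.0096, 0.0042], [-0.0199, 0.0057], [-0.0303, 0.0045], [-0.04, 0.0007], [-0.0484, -0.0055]]
224 [[-0.0065, -0.0082], [-0.0107, -0.0177], [-0.0122, -0.0281], [-0.011, -0.0385], [-0.0072, -0.0482]]
299 [[0.0062, -0.0084], [0.0144, -0.0149], [0.024, -0.0191], [0.0343, -0.0206], [0.0447, -0.0194]]
374 [[0.0097, 0.0038], [0.0181, 0.01], [0.0246, 0.0182], [0.0288, 0.0278], [0.0303, 0.0381]]
449 [[-0.0012, 0.0104], [-0.005, 0.0201], [-0.0112, 0.0285], [-0.0194, 0.035], [-0.029, 0.0391]]
```

Request:
jog_arm(
  increments=[
    [0.0015,0.0103,0,0,0,0,-1],
    [0.0004,0.0207,0,0,0,0,-1],
    [-0.0035,0.0304,0,0,0,0,-1],
    [-0.0097,0.0388,0,0,0,0,-1],
    [-0.0178,0.0453,0,0,0,0,-1],
  ],
)

```text
clock: 18.58
position: [0.5573, -0.1056, 0.2364]
ee_rot: [0.629, 0.777, -0.0, 0.0]
ft_force: [-3.1, -0.5, 8.9]
grip_width: 0.214
grasp_force: 25.4
```

Request:
jog_arm(
  increments=[
    [-0.0096,0.0042,0,0,0,0,-1],
    [-0.0199,0.0057,0,0,0,0,-1],
    [-0.0303,0.0045,0,0,0,0,-1],
    [-0.04,0.0007,0,0,0,0,-1],
    [-0.0484,-0.0055,0,0,0,0,-1],
  ],
)

```text
clock: 19.0
position: [0.5618, -0.1546, 0.2364]
ee_rot: [0.63, 0.777, -0.0, 0.0]
ft_force: [-2.6, 4.2, 7.3]
grip_width: 0.215
grasp_force: 25.3
```

```bash
python3 -c "
from h import *
st()"
```

```text
tool xy mm [-36.7  67.9   0.1] r 39.7 theta deg -137.1 f tool [ 4.7 -1.7 -7.3] t 19.0
```

Low forces and the circle fits. Continuing.

Request:
jog_arm(
  increments=[
    [-0.0065,-0.0082,0,0,0,0,-1],
    [-0.0107,-0.0177,0,0,0,0,-1],
    [-0.0122,-0.0281,0,0,0,0,-1],
    [-0.011,-0.0385,0,0,0,0,-1],
    [-0.0072,-0.0482,0,0,0,0,-1],
  ],
)

```text
clock: 19.42
position: [0.5159, -0.1715, 0.2364]
ee_rot: [0.63, 0.777, 0.0, 0.001]
ft_force: [4.9, 4.9, 4.5]
grip_width: 0.221
grasp_force: 25.1
```

Request:
jog_arm(
  increments=[
    [0.0062,-0.0084,0,0,0,0,-1],
    [0.0144,-0.0149,0,0,0,0,-1],
    [0.024,-0.0191,0,0,0,0,-1],
    [0.0343,-0.0206,0,0,0,0,-1],
    [0.0447,-0.0194,0,0,0,0,-1],
  ],
)

```text
clock: 19.83
position: [0.4876, -0.1323, 0.2364]
ee_rot: [0.63, 0.776, -0.0, 0.001]
ft_force: [8.1, -1.8, 2.4]
grip_width: 0.221
grasp_force: 25.1
```

Request:
jog_arm(
  increments=[
    [0.0097,0.0038,0,0,0,0,-1],
    [0.0181,0.01,0,0,0,0,-1],
    [0.0246,0.0182,0,0,0,0,-1],
    [0.0288,0.0278,0,0,0,0,-1],
    [0.0303,0.0381,0,0,0,0,-1],
  ],
)

```text
clock: 20.25
position: [0.5184, -0.0939, 0.2363]
ee_rot: [0.63, 0.777, -0.001, -0.0]
ft_force: [-2.7, -2.5, 9.0]
grip_width: 0.215
grasp_force: 25.6
```

```bash
python3 -c "
from h import *
st()"
```

```text
tool xy mm [31.7 38.   0.2] r 41.4 theta deg 88.8 f tool [-1.8 -3.1 -9. ] t 20.25
```

```bash
python3 -c "
import numpy as np
for a,st in ((449,9),(494,5),(519,4),(539,3),(554,3)):
    A=np.radians(a);print(a,[[round(float(.04*(np.sin(A+np.radians(i*st))-np.sin(A))),4),round(float(-.04*(np.cos(A+np.radians(i*st))-np.cos(A))),4)] for i in range(1,6)])"
```

```text
449 [[-0.0004, 0.0063], [-0.0017, 0.0124], [-0.004, 0.0182], [-0.0072, 0.0236], [-0.0112, 0.0285]]
494 [[-0.0025, 0.0024], [-0.0053, 0.0046], [-0.0082, 0.0065], [-0.0112, 0.0082], [-0.0144, 0.0096]]
519 [[-0.0026, 0.0009], [-0.0053, 0.0016], [-0.0081, 0.0022], [-0.0108, 0.0025], [-0.0136, 0.0027]]
539 [[-0.0021, -0.0], [-0.0042, -0.0001], [-0.0063, -0.0004], [-0.0083, -0.0007], [-0.0104, -0.0012]]
554 [[-0.002, -0.0006], [-0.004, -0.0012], [-0.006, -0.002], [-0.0079, -0.0029], [-0.0097, -0.0038]]
```

Request:
jog_arm(
  increments=[
    [-0.0004,0.0063,0,0,0,0,-1],
    [-0.0017,0.0124,0,0,0,0,-1],
    [-0.004,0.0182,0,0,0,0,-1],
    [-0.0072,0.0236,0,0,0,0,-1],
    [-0.0112,0.0285,0,0,0,0,-1],
  ],
)

```text
clock: 20.67
position: [0.549, -0.0989, 0.2363]
ee_rot: [0.63, 0.777, -0.0, -0.0]
ft_force: [-1.9, 0.6, 10.5]
grip_width: 0.216
grasp_force: 25.7
```

Request:
jog_arm(
  increments=[
    [-0.0025,0.0024,0,0,0,0,-1],
    [-0.0053,0.0046,0,0,0,0,-1],
    [-0.0082,0.0065,0,0,0,0,-1],
    [-0.0112,0.0082,0,0,0,0,-1],
    [-0.0144,0.0096,0,0,0,0,-1],
  ],
)

```text
clock: 21.08
position: [0.5614, -0.111, 0.2364]
ee_rot: [0.63, 0.777, -0.0, -0.0]
ft_force: [-0.4, 2.1, 9.9]
grip_width: 0.215
grasp_force: 25.7
```

```bash
python3 -c "
from h import *
st()"
```

```text
tool xy mm [ 6.1 76.5  0.1] r 40.9 theta deg 157.3 f tool [ 2.2 -0.  -9.9] t 21.08
```

Request:
jog_arm(
  increments=[
    [-0.0026,0.0009,0,0,0,0,-1],
    [-0.0053,0.0016,0,0,0,0,-1],
    [-0.0081,0.0022,0,0,0,0,-1],
    [-0.0081,0.0022,0,0,0,0,-1],
  ],
)

```text
clock: 21.42
position: [0.5654, -0.1189, 0.2364]
ee_rot: [0.63, 0.777, -0.0, 0.0]
ft_force: [1.0, -0.8, 8.3]
grip_width: 0.214
grasp_force: 25.6
```

```bash
python3 -c "
from h import *
st()"
```

```text
tool xy mm [-2.5 78.8  0.1] r 40.6 theta deg 169.8 f tool [-1.   0.8 -8.3] t 21.42
```

Request:
jog_arm(
  increments=[
    [-0.0028,0.0004,0,0,0,0,-1],
    [-0.0056,0.0005,0,0,0,0,-1],
    [-0.0056,0.0005,0,0,0,0,-1],
  ],
)

```text
clock: 21.67
position: [0.567, -0.1244, 0.2364]
ee_rot: [0.63, 0.777, -0.0, 0.0]
ft_force: [1.6, 0.4, 8.1]
grip_width: 0.216
grasp_force: 25.6
```

```bash
python3 -c "
from h import *
st()"
```

```text
tool xy mm [-8.2 79.2  0.1] r 40.4 theta deg 177.8 f tool [ 0.   1.6 -8.1] t 21.67
```

Request:
jog_arm(
  increments=[
    [-0.0021,0,0,0,0,0,-1],
    [-0.0042,-0.0001,0,0,0,0,-1],
    [-0.0042,-0.0001,0,0,0,0,-1],
  ],
)

```text
clock: 21.92
position: [0.5677, -0.1281, 0.2364]
ee_rot: [0.63, 0.777, -0.0, 0.0]
ft_force: [1.1, 1.9, 9.0]
grip_width: 0.215
grasp_force: 25.6
```

```bash
python3 -c "
from h import *
st()"
```

```text
tool xy mm [-12.   79.1   0.1] r 40.4 theta deg -176.7 f tool [ 1.6  1.4 -9. ] t 21.92
```

Request:
jog_arm(
  increments=[
    [-0.002,-0.0002,0,0,0,0,-1],
    [-0.004,-0.0005,0,0,0,0,-1],
    [-0.004,-0.0005,0,0,0,0,-1],
  ],
)

```text
clock: 22.17
position: [0.5679, -0.1318, 0.2364]
ee_rot: [0.63, 0.777, 0.0, -0.0]
ft_force: [0.4, 3.3, 9.5]
grip_width: 0.217
grasp_force: 25.7
```

```bash
python3 -c "
from h import *
st()"
```

```text
tool xy mm [-15.7  78.6   0.1] r 40.3 theta deg -171.5 f tool [ 3.1  1.1 -9.5] t 22.17
```

Request:
jog_arm(
  increments=[
    [-0.002,-0.0005,0,0,0,0,-1],
    [-0.004,-0.001,0,0,0,0,-1],
    [-0.004,-0.001,0,0,0,0,-1],
  ],
)

```text
clock: 22.42
position: [0.5679, -0.1355, 0.2364]
ee_rot: [0.629, 0.777, 0.0, -0.0]
ft_force: [1.1, 3.6, 8.6]
grip_width: 0.215
grasp_force: 25.7
```

```bash
python3 -c "
from h import *
st()"
```

```text
tool xy mm [-19.2  77.8   0.1] r 40.2 theta deg -166.3 f tool [ 3.3  1.8 -8.6] t 22.42
```

Request:
jog_arm(
  increments=[
    [-0.002,-0.0006,0,0,0,0,-1],
    [-0.002,-0.0006,0,0,0,0,-1],
  ],
)

```text
clock: 22.58
position: [0.5678, -0.1373, 0.2364]
ee_rot: [0.629, 0.777, 0.0, -0.0]
ft_force: [-0.0, 4.7, 8.8]
grip_width: 0.219
grasp_force: 25.7
```

```bash
python3 -c "
from h import *
st()"
```

```text
tool xy mm [-21.   77.3   0.1] r 40.1 theta deg -163.7 f tool [ 4.6  1.  -8.8] t 22.58
```

Request:
jog_arm(
  increments=[
    [-0.0019,-0.0007,0,0,0,0,-1],
    [-0.0019,-0.0007,0,0,0,0,-1],
  ],
)

```text
clock: 22.75
position: [0.5675, -0.139, 0.2364]
ee_rot: [0.629, 0.777, 0.001, -0.0]
ft_force: [0.1, 5.8, 8.7]
grip_width: 0.216
grasp_force: 25.7
```

```bash
python3 -c "
from h import *
st()"
```

```text
tool xy mm [-22.6  76.7   0.1] r 40.0 theta deg -161.2 f tool [ 5.6  1.3 -8.7] t 22.75
```

Request:
jog_arm(
  increments=[
    [-0.0018,-0.0007,0,0,0,0,-1],
    [-0.0018,-0.0007,0,0,0,0,-1],
  ],
)

```text
clock: 22.92
position: [0.5673, -0.1407, 0.2364]
ee_rot: [0.629, 0.777, 0.001, -0.0]
ft_force: [1.0, 6.8, 9.3]
grip_width: 0.213
grasp_force: 25.7
```

```bash
python3 -c "
from h import *
st()
c=snap('side','s9'); d=load('s4')
im=np.hstack([cv2.resize(k['color'][215:265,335:385],(400,400),interpolation=2) for k in(d,c)])
cv2.imwrite('pics/s9.png',im[:,:,::-1])"
```

```text
tool xy mm [-24.2  76.1   0.1] r 40.1 theta deg -158.8 f tool [ 6.5  2.4 -9.3] t 22.92
```

View pics/s9.png

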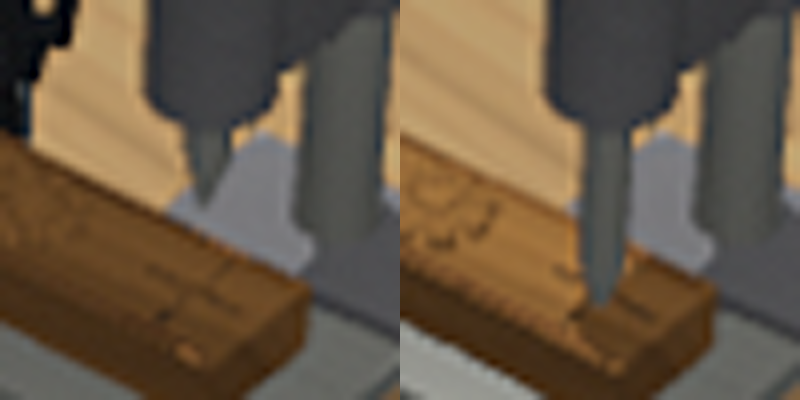

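The side view, before and after, shows the tip in the recess at the crossing of the pencil lines. The tangential force is rising steadily, so the point is on the floor. One more small nudge, then I let go.

Request:
jog_arm(
  increments=[
    [-0.0017,-0.0008,0,0,0,0,-1],
    [-0.0017,-0.0008,0,0,0,0,-1],
    [-0.0017,-0.0008,0,0,0,0,-1],
  ],
)

```text
clock: 23.22
position: [0.5669, -0.1422, 0.2364]
ee_rot: [0.629, 0.777, 0.001, -0.0]
ft_force: [0.4, 6.9, 9.1]
grip_width: 0.211
grasp_force: 25.7
```

Request:
jog_arm(
  increments=[
    [0,0,0,0,0,0,-0.3],
    [0,0,0,0,0,0,0.1],
    [0,0,0,0,0,0,0.3],
    [0,0,0,0,0,0,0.3],
    [0,0,0,0,0,0,0.3],
  ],
)

```text
clock: 23.63
position: [0.5658, -0.1453, 0.2354]
ee_rot: [0.63, 0.776, -0.001, -0.0]
ft_force: [0.0, 0.2, 0.1]
grip_width: 0.651
grasp_force: 0.0
```

Request:
jog_arm(
  increments=[
    [0,0,-0.015,0,0,0,0.3],
    [0,0,-0.04,0,0,0,0.3],
    [0,0,-0.07,0,0,0,0.3],
    [0,0,-0.1,0,0,0,0.3],
    [0,0,-0.1,0,0,0,0.3],
  ],
)

```text
clock: 24.05
position: [0.5676, -0.1459, 0.3419]
ee_rot: [0.63, 0.776, 0.002, 0.004]
ft_force: [0.6, -0.6, 0.9]
grip_width: 0.65
grasp_force: 0.0
```

Run:
```python
from h import *
st()
c=snap("wrist","w9"); s=snap("side","s10"); o=load("s9")
hsv=cv2.cvtColor(c["color"],cv2.COLOR_RGB2HSV).astype(int); W=cloud(c)
m=(W[...,2]>.2)&(W[...,2]<.26)&(hsv[...,1]>90); P=W[m]; print(len(P), P[P[:,2]>.243].mean(0).round(4))
a,b=[k["color"][225:265,330:390].astype(int) for k in(o,s)]; print("side diff",abs(a-b).mean(), abs(a-b).max())
f=load("side0"); 
for nm,(y0,y1,x0,x1) in dict(flask=(155,195,368,400),figure=(262,306,425,458),chisel=(295,350,345,415)).items(): print(nm,abs(f["color"][y0:y1,x0:x1].astype(int)-s["color"][y0:y1,x0:x1]).mean().round(2))
```

```text
tool xy mm [ -29.3   75.4 -105.4] r 41.5 theta deg -151.8 f tool [-0.8  0.4 -0.9] t 24.05
769 [ 0.5677 -0.1318  0.249 ]
side diff 1.0 67
flask 12.72
figure 7.84
chisel 18.85
```

The handle stands about 9 mm behind where the pads let go, so the pads crept along it or the crank backed off. I re-pinch it where it stands, with a firmer grip, and check the bearing.

Run:
```python
from h import *
inc([.5675,-.1330,.2365],toolR(np.radians(11.9)))
s,d0=load("s10"),load("side0"); c2=snap("scene","d10"); e0=load("scene0")
def cen(c,hl,hh,sm,vm,box):
    h=cv2.cvtColor(c["color"],cv2.COLOR_RGB2HSV); m=cv2.inRange(h,(hl,sm,20),(hh,255,vm)); y0,y1,x0,x1=box; q=np.argwhere(m[y0:y1,x0:x1]); return len(q),(q.mean(0)[::-1]+[x0,y0]).round(1)
for nm,a,b,box in(("flask",e0,c2,(280,302,285,314)),("figure",e0,c2,(190,222,185,212)),("chiselhandle",e0,c2,(164,182,200,232))):
    hr=(100,125,100,255) if nm=="flask" else ((3,18,170,190) if nm=="figure" else (3,18,130,150))
    print(nm,cen(a,*hr,box),cen(b,*hr,box))
```

```text
from [ 0.5665 -0.1454  0.3367] d [0.0121 0.0034 0.1002] 0.101 rot [ 0.0013  0.0018 -0.0003] 0.1 t 24.15
flask (459, array([299. , 289.6])) (459, array([299. , 289.6]))
figure (46, array([195.5, 211.6])) (40, array([196.6, 211.2]))
chiselhandle (158, array([217.1, 171.8])) (161, array([217.3, 171.8]))
```

Request:
jog_arm(
  increments=[
    [0.012,0.003,0,0,0,0,0.3],
    [0.012,0.003,0.03,0,0,0,0.3],
    [0.012,0.003,0.065,0,0,0,0.3],
    [0.012,0.003,0.095,0,0,0,0.3],
    [0.012,0.003,0.1,0,0,0,0.3],
  ],
)

```text
clock: 24.62
position: [0.5637, -0.131, 0.2295]
ee_rot: [0.63, 0.777, -0.003, -0.004]
ft_force: [-0.9, 0.5, -0.5]
grip_width: 0.652
grasp_force: 0.0
```

Request:
jog_arm(
  increments=[
    [0,0,0,0,0,0,-1],
    [0,0,0,0,0,0,-1],
    [0,0,0,0,0,0,-1],
    [0,0,0,0,0,0,-1],
    [0,0,0,0,0,0,-1],
  ],
  grip_force=70,
)

```text
clock: 25.03
position: [0.5679, -0.1328, 0.2381]
ee_rot: [0.63, 0.777, 0.001, 0.002]
ft_force: [2.6, -0.1, 7.1]
grip_width: 0.196
grasp_force: 69.1
```

```bash
python3 -c "
from h import *
st()"
```

```text
tool xy mm [-16.6  78.4  -1.6] r 40.2 theta deg -170.1 f tool [-0.7  2.6 -7.1] t 25.03
```

Request:
jog_arm(
  increments=[
    [-0.001,-0.0002,0,0,0,0,-1],
    [-0.001,-0.0002,0,0,0,0,-1],
    [-0.001,-0.0002,0,0,0,0,-1],
  ],
)

```text
clock: 25.28
position: [0.568, -0.1332, 0.238]
ee_rot: [0.63, 0.777, 0.001, 0.002]
ft_force: [2.2, 2.2, 8.0]
grip_width: 0.207
grasp_force: 69.1
```

```bash
python3 -c "
from h import *
st()"
```

```text
tool xy mm [-17.   78.3  -1.5] r 40.2 theta deg -169.5 f tool [ 1.7  2.6 -8. ] t 25.28
```

Request:
jog_arm(
  increments=[
    [-0.001,-0.0002,0,0,0,0,-1],
    [-0.001,-0.0002,0,0,0,0,-1],
    [-0.001,-0.0002,0,0,0,0,-1],
  ],
)

```text
clock: 25.53
position: [0.568, -0.134, 0.238]
ee_rot: [0.63, 0.777, 0.001, 0.002]
ft_force: [2.1, 3.5, 7.2]
grip_width: 0.203
grasp_force: 69.2
```

```bash
python3 -c "
from h import *
st()"
```

```text
tool xy mm [-17.8  78.2  -1.5] r 40.2 theta deg -168.4 f tool [ 3.   2.7 -7.2] t 25.53
```

Request:
jog_arm(
  increments=[
    [-0.001,-0.0002,0,0,0,0,-1],
    [-0.001,-0.0002,0,0,0,0,-1],
    [-0.001,-0.0002,0,0,0,0,-1],
  ],
)

```text
clock: 25.78
position: [0.5679, -0.1349, 0.238]
ee_rot: [0.63, 0.777, 0.001, 0.001]
ft_force: [0.6, 4.8, 7.9]
grip_width: 0.203
grasp_force: 69.2
```

```bash
python3 -c "
from h import *
st()"
```

```text
tool xy mm [-18.7  78.   -1.5] r 40.2 theta deg -167.1 f tool [ 4.6  1.6 -7.9] t 25.78
```

Request:
jog_arm(
  increments=[
    [-0.001,-0.0002,0,0,0,0,-1],
    [-0.002,-0.0005,0,0,0,0,-1],
    [-0.002,-0.0005,0,0,0,0,-1],
  ],
)

```text
clock: 26.03
position: [0.5679, -0.1368, 0.238]
ee_rot: [0.629, 0.777, 0.001, 0.001]
ft_force: [1.4, 5.0, 7.1]
grip_width: 0.205
grasp_force: 69.2
```

```bash
python3 -c "
from h import *
st()"
```

```text
tool xy mm [-20.5  77.5  -1.5] r 40.2 theta deg -164.4 f tool [ 4.7  2.4 -7.1] t 26.03
```

Request:
jog_arm(
  increments=[
    [0,0,0,0,0,0,-1],
    [0,0,0,0,0,0,-1],
    [0,0,0,0,0,0,-1],
    [0,0,0,0,0,0,-1],
  ],
)

```text
clock: 26.37
position: [0.5679, -0.1367, 0.238]
ee_rot: [0.629, 0.777, 0.001, 0.001]
ft_force: [1.0, 4.7, 8.0]
grip_width: 0.204
grasp_force: 69.2
```

```bash
python3 -c "
from h import *
st()"
```

```text
tool xy mm [-20.5  77.5  -1.5] r 40.2 theta deg -164.5 f tool [ 4.4  2.  -8. ] t 26.37
```

Run:
```python
from h import *
def handle(c):
    W=cloud(c); hsv=cv2.cvtColor(c["color"],cv2.COLOR_RGB2HSV).astype(int)
    m=(W[...,2]>.2)&(W[...,2]<.256)&(hsv[...,1]>90)&(abs(W[...,0]-.568)<.03)&(abs(W[...,1]+.135)<.03); P=W[m]; return len(P),P.mean(0).round(4),P[:,:2].min(0).round(4),P[:,:2].max(0).round(4)
c=snap("wrist","w11"); s=snap("side","s11")
for n in("w9","w11","s9","s10","s11"): print(n,handle(load(n)))
# spindle tip vertical motion in side view: compare with s9/s10 by phase corr on spindle patch
g=[cv2.cvtColor(load(n)["color"],6)[225:262,345:375].astype(np.float32) for n in("s9","s10","s11")]
print([abs(g[0]-k).mean() for k in g],cv2.phaseCorrelate(g[0],g[1]),cv2.phaseCorrelate(g[1],g[2]))
```

```text
w9 (769, array([ 0.567 , -0.1301,  0.244 ]), array([ 0.5512, -0.1417]), array([ 0.5768, -0.1229]))
w11 (2982, array([ 0.5668, -0.1325,  0.2414]), array([ 0.5442, -0.1495]), array([ 0.5885, -0.1226]))
s9 (41, array([ 0.5629, -0.1442,  0.2319]), array([ 0.543 , -0.1502]), array([ 0.5792, -0.1281]))
s10 (100, array([ 0.5627, -0.136 ,  0.2338]), array([ 0.5424, -0.1431]), array([ 0.5735, -0.1231]))
s11 (55, array([ 0.5605, -0.1397,  0.2345]), array([ 0.5396, -0.1465]), array([ 0.5795, -0.1281]))
[np.float32(0.0), np.float32(0.76846844), np.float32(0.75315315)] ((-0.023784754202635483, 0.012547875649154605), 0.9957427314917247) ((-0.007465083028044717, -0.02398631307733723), 0.9908191204071045)
```

The handle followed the hand both times, so this is an elastic bearing: it relaxes to the load that the crank's drag can hold (about 17 N axial). The point bears firmly, and I release it for good.

Request:
jog_arm(
  increments=[
    [0,0,0,0,0,0,-0.5],
    [0,0,0,0,0,0,-0.3],
    [0,0,0,0,0,0,0],
    [0,0,0,0,0,0,0.3],
    [0,0,0,0,0,0,0.3],
  ],
)

```text
clock: 26.88
position: [0.5663, -0.1382, 0.2357]
ee_rot: [0.63, 0.776, -0.001, 0.0]
ft_force: [0.4, 0.5, 0.1]
grip_width: 0.648
grasp_force: 0.0
```

Request:
jog_arm(
  increments=[
    [0,0,-0.015,0,0,0,0.3],
    [0,0,-0.04,0,0,0,0.3],
    [0,0,-0.07,0,0,0,0.3],
    [0,0,-0.1,0,0,0,0.3],
    [0,0,-0.1,0,0,0,0.3],
  ],
)

```text
clock: 27.3
position: [0.568, -0.1386, 0.3419]
ee_rot: [0.63, 0.776, 0.002, 0.004]
ft_force: [0.7, -1.1, 0.4]
grip_width: 0.649
grasp_force: 0.0
```

Run:
```python
from h import *
s=snap("side","s12"); c=snap("wrist","w12")
for k,n in((c,"w"),(load("w9"),"w9"),(s,"s"),(load("s10"),"s10")):
    W=cloud(k); hsv=cv2.cvtColor(k["color"],cv2.COLOR_RGB2HSV).astype(int)
    m=(W[...,2]>.2)&(W[...,2]<.256)&(hsv[...,1]>90)&(abs(W[...,0]-.568)<.03)&(abs(W[...,1]+.135)<.03); P=W[m]; print(n,len(P),P.mean(0).round(4))
W=cloud(s); hsv=cv2.cvtColor(s["color"],cv2.COLOR_RGB2HSV).astype(int)
m=(hsv[...,1]>110)&(W[...,2]>.035)&(W[...,2]<.06)&(abs(W[...,0]-.52)<.06)&(W[...,1]>-.17)&(W[...,1]<.02)
print("board face",m.sum(),np.percentile(W[m][:,2],[10,50,90]).round(4),W[m][:,1].min().round(3),W[m][:,1].max().round(3))
st()
```

```text
w 812 [ 0.5672 -0.1298  0.2434]
w9 769 [ 0.567  -0.1301  0.244 ]
s 100 [ 0.563  -0.1357  0.2333]
s10 100 [ 0.5627 -0.136   0.2338]
board face 803 [0.0399 0.0446 0.0485] -0.166 0.002
tool xy mm [ -21.7   76.3 -100.3] r 39.3 theta deg -162.3 f tool [ 0.9 -0.1  0.7] t 27.4
```

```bash
python3 -c "
from workcell import workorder
print(workorder.hand_in())"
```

```text
the job is handed in; nothing more can be done
None
```

The job is handed in: the board lies flat on the bed, the point is down in the recess and bearing on its floor, the arm is clear, and flask, figure and chisel measured unmoved. I regripped the board's far end once for an extra 2–3 mm slide; on letting go the crank springs back slightly, leaving an estimated 17 N on the point, and hand-in returned no verdict.

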